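# Restock a tight row of jars on a market stall

## Task

Restock the jar stand: every new jar waiting on the cardboard sheet goes upright into the row on the wooden stand, right beside the standing jar with the same lid colour, with its label facing the customers, away from the robot, like the rest. Make each gap by sliding the standing jars apart along the channel (do not lift them out of the row), keep all labels to the front, and finish by sliding the divider up so that the whole row is closed up, jar against jar, between the fixed end and the divider. Leave everything else on the stall where it is.

Things in the scene. Friction and masses are not known exactly. Their poses are not given: they have to be found in the camera images.
- row_yellow_mid (a point): jar standing in the row on the stand from the start, label to the customers: round glass jar, yellow lid, 50 mm across over its whole height, 72 mm tall, 0.14 to 0.22 kg, paper label on one side; a 10 mm wide white seal strip runs from the label up over the lid to its centre. Point: the jar's centre, 36 mm above its underside; z up, x out through the middle of the label
- row_red_mid (a point): jar standing in the row on the stand from the start, label to the customers: round glass jar, red lid, 50 mm across over its whole height, 72 mm tall, 0.14 to 0.22 kg, paper label on one side; a 10 mm wide white seal strip runs from the label up over the lid to its centre. Point: the jar's centre, 36 mm above its underside; z up, x out through the middle of the label
- row_green_mid (a point): jar standing in the row on the stand from the start, label to the customers: round glass jar, green lid, 50 mm across over its whole height, 72 mm tall, 0.14 to 0.22 kg, paper label on one side; a 10 mm wide white seal strip runs from the label up over the lid to its centre. Point: the jar's centre, 36 mm above its underside; z up, x out through the middle of the label
- row_blue_mid (a point): jar standing in the row on the stand from the start, label to the customers: round glass jar, blue lid, 50 mm across over its whole height, 72 mm tall, 0.14 to 0.22 kg, paper label on one side; a 10 mm wide white seal strip runs from the label up over the lid to its centre. Point: the jar's centre, 36 mm above its underside; z up, x out through the middle of the label
- row_black_mid (a point): jar standing in the row on the stand from the start, label to the customers: round glass jar, black lid, 50 mm across over its whole height, 72 mm tall, 0.14 to 0.22 kg, paper label on one side; a 10 mm wide white seal strip runs from the label up over the lid to its centre. Point: the jar's centre, 36 mm above its underside; z up, x out through the middle of the label
- new_yellow_mid (a point): new jar, waiting on the cardboard sheet with its label turned any way, absent in some starts: round glass jar, yellow lid, 50 mm across over its whole height, 72 mm tall, 0.14 to 0.22 kg, paper label on one side; a 10 mm wide white seal strip runs from the label up over the lid to its centre. Point: the jar's centre, 36 mm above its underside; z up, x out through the middle of the label
- new_red_mid (a point): new jar, waiting on the cardboard sheet with its label turned any way, absent in some starts: round glass jar, red lid, 50 mm across over its whole height, 72 mm tall, 0.14 to 0.22 kg, paper label on one side; a 10 mm wide white seal strip runs from the label up over the lid to its centre. Point: the jar's centre, 36 mm above its underside; z up, x out through the middle of the label
- new_green_mid (a point): new jar, waiting on the cardboard sheet with its label turned any way, absent in some starts: round glass jar, green lid, 50 mm across over its whole height, 72 mm tall, 0.14 to 0.22 kg, paper label on one side; a 10 mm wide white seal strip runs from the label up over the lid to its centre. Point: the jar's centre, 36 mm above its underside; z up, x out through the middle of the label
- new_blue_mid (a point): new jar, waiting on the cardboard sheet with its label turned any way, absent in some starts: round glass jar, blue lid, 50 mm across over its whole height, 72 mm tall, 0.14 to 0.22 kg, paper label on one side; a 10 mm wide white seal strip runs from the label up over the lid to its centre. Point: the jar's centre, 36 mm above its underside; z up, x out through the middle of the label
- row (a point): wooden stand, fixed: middle of the floor of its straight channel, 10 mm above the table; x across it to the customers (away from the robot), y along it to the fixed end. Channel inside 56 mm wide, y -245 to +245 mm; lips 8 mm thick rise 14 mm (customers' side) and 6 mm (robot's side) above the floor, end boards (16 mm thick) 74 mm. Jars start in a tight row from fixed end to divider
- fixed_end (a point): middle of the inner face of the end board at the +y end of the channel, against which the row stands, 36 mm above the channel floor
- divider (a joint): divider that closes the row at its other end, sliding along the channel: value in m, 0 at the start (against the fifth jar), growing as it slides away from the fixed end (to -y of the channel), at most 0.2257; rail friction about 2 N, it stays where it is left. It may be pushed by the jars or moved by its tab. A jar held only by its lid tilts when it is dragged along
- divider_face (a point): middle of the divider's face that looks to the fixed end and touches the last jar, 36 mm above the channel floor. The divider is an upright wooden plate 12 mm thick along the channel, 50 mm wide across it, up to 79 mm above the channel floor
- divider_tab (a point): centre of the divider's grip tab, 100 mm above the channel floor and 6 mm behind the divider's face: the tab is 12 mm thick along the channel, 30 mm wide across it and reaches from 78 to 112 mm above the channel floor
- pad: flat sheet of corrugated cardboard fixed to the table on the robot's side of the stand, on which the new jars wait: 150 mm (x) by 460 mm (y), 4 mm thick; origin at the centre of its underside
- card_a: bystander: price card on a wooden foot 30 by 50 mm, card 85 mm wide, 72 mm high, customers' side of the stand; origin under the foot's centre
- card_b: bystander: a second price card like it
- nut_jar: bystander: large jar of nuts with a brass-coloured lid, 80 mm in diameter, 130 mm tall; origin at the centre of its underside
- tea_glass: bystander: amber tea glass, 60 mm across, 85 mm tall; origin at the centre of its underside
- scoop: bystander: steel scoop with a black handle, lying, 170 mm long, 30 mm high; origin near the middle of its length, x towards the blade
- tape: bystander: roll of tape lying flat, 90 mm across, 30 mm high; origin at the centre of its underside
- ink_pad: bystander: flat green box, 60 by 90 mm, 18 mm high; origin at the centre of its underside

How it is judged (in metres and radians):
At the end, for the whole second after the job is handed in: All jars upright (7 deg), released, in the channel within 12 mm of its centre line, labels to the customers within 25 deg; each new jar within 62 mm of the standing jar of its colour (centres); row closed up: no gap over about 10 mm between jars or to the divider, 12 mm at the fixed end (angle between each of row_yellow_mid, row_red_mid, row_green_mid, row_blue_mid, row_black_mid, new_yellow_mid, new_red_mid, new_green_mid, new_blue_mid's own z axis and vertical below 0.12 rad and x of row_yellow_mid in the frame of row between -0.012 and 0.012 m and z of each of row_yellow_mid, row_red_mid, row_green_mid, row_blue_mid, row_black_mid, new_yellow_mid, new_red_mid, new_green_mid, new_blue_mid in the frame of row below 0.045 m and angle between the x axis of each of row_yellow_mid, row_red_mid, row_green_mid, row_blue_mid, row_black_mid, new_yellow_mid, new_red_mid, new_green_mid, new_blue_mid and the x axis of row, either way round below 0.45 rad and y of fixed_end in the frame of row_yellow_mid above 0.01 m and ((y of row_red_mid in the frame of row_yellow_mid below -0.02 m and horizontal distance between row_red_mid and row_yellow_mid below 0.06 m) or (y of row_green_mid in the frame of row_yellow_mid below -0.02 m and horizontal distance between row_green_mid and row_yellow_mid below 0.06 m) or (y of row_blue_mid in the frame of row_yellow_mid below -0.02 m and horizontal distance between row_blue_mid and row_yellow_mid below 0.06 m) or (y of row_black_mid in the frame of row_yellow_mid below -0.02 m and horizontal distance between row_black_mid and row_yellow_mid below 0.06 m) or (y of new_yellow_mid in the frame of row_yellow_mid below -0.02 m and horizontal distance between new_yellow_mid and row_yellow_mid below 0.06 m) or (y of new_red_mid in the frame of row_yellow_mid below -0.02 m and horizontal distance between new_red_mid and row_yellow_mid below 0.06 m) or (y of new_green_mid in the frame of row_yellow_mid below -0.02 m and horizontal distance between new_green_mid and row_yellow_mid below 0.06 m) or (y of new_blue_mid in the frame of row_yellow_mid below -0.02 m and horizontal distance between new_blue_mid and row_yellow_mid below 0.06 m) or horizontal distance between divider_face and row_yellow_mid below 0.035 m) and linear speed of each of row_yellow, row_red, row_green, row_blue, row_black, new_yellow, new_red, new_green, new_blue below 0.02 m/s and x of row_red_mid in the frame of row between -0.012 and 0.012 m and y of fixed_end in the frame of row_red_mid above 0.01 m and ((y of row_yellow_mid in the frame of row_red_mid below -0.02 m and horizontal distance between row_yellow_mid and row_red_mid below 0.06 m) or (y of row_green_mid in the frame of row_red_mid below -0.02 m and horizontal distance between row_green_mid and row_red_mid below 0.06 m) or (y of row_blue_mid in the frame of row_red_mid below -0.02 m and horizontal distance between row_blue_mid and row_red_mid below 0.06 m) or (y of row_black_mid in the frame of row_red_mid below -0.02 m and horizontal distance between row_black_mid and row_red_mid below 0.06 m) or (y of new_yellow_mid in the frame of row_red_mid below -0.02 m and horizontal distance between new_yellow_mid and row_red_mid below 0.06 m) or (y of new_red_mid in the frame of row_red_mid below -0.02 m and horizontal distance between new_red_mid and row_red_mid below 0.06 m) or (y of new_green_mid in the frame of row_red_mid below -0.02 m and horizontal distance between new_green_mid and row_red_mid below 0.06 m) or (y of new_blue_mid in the frame of row_red_mid below -0.02 m and horizontal distance between new_blue_mid and row_red_mid below 0.06 m) or horizontal distance between divider_face and row_red_mid below 0.035 m) and x of row_green_mid in the frame of row between -0.012 and 0.012 m and y of fixed_end in the frame of row_green_mid above 0.01 m and ((y of row_yellow_mid in the frame of row_green_mid below -0.02 m and horizontal distance between row_yellow_mid and row_green_mid below 0.06 m) or (y of row_red_mid in the frame of row_green_mid below -0.02 m and horizontal distance between row_red_mid and row_green_mid below 0.06 m) or (y of row_blue_mid in the frame of row_green_mid below -0.02 m and horizontal distance between row_blue_mid and row_green_mid below 0.06 m) or (y of row_black_mid in the frame of row_green_mid below -0.02 m and horizontal distance between row_black_mid and row_green_mid below 0.06 m) or (y of new_yellow_mid in the frame of row_green_mid below -0.02 m and horizontal distance between new_yellow_mid and row_green_mid below 0.06 m) or (y of new_red_mid in the frame of row_green_mid below -0.02 m and horizontal distance between new_red_mid and row_green_mid below 0.06 m) or (y of new_green_mid in the frame of row_green_mid below -0.02 m and horizontal distance between new_green_mid and row_green_mid below 0.06 m) or (y of new_blue_mid in the frame of row_green_mid below -0.02 m and horizontal distance between new_blue_mid and row_green_mid below 0.06 m) or horizontal distance between divider_face and row_green_mid below 0.035 m) and x of row_blue_mid in the frame of row between -0.012 and 0.012 m and y of fixed_end in the frame of row_blue_mid above 0.01 m and ((y of row_yellow_mid in the frame of row_blue_mid below -0.02 m and horizontal distance between row_yellow_mid and row_blue_mid below 0.06 m) or (y of row_red_mid in the frame of row_blue_mid below -0.02 m and horizontal distance between row_red_mid and row_blue_mid below 0.06 m) or (y of row_green_mid in the frame of row_blue_mid below -0.02 m and horizontal distance between row_green_mid and row_blue_mid below 0.06 m) or (y of row_black_mid in the frame of row_blue_mid below -0.02 m and horizontal distance between row_black_mid and row_blue_mid below 0.06 m) or (y of new_yellow_mid in the frame of row_blue_mid below -0.02 m and horizontal distance between new_yellow_mid and row_blue_mid below 0.06 m) or (y of new_red_mid in the frame of row_blue_mid below -0.02 m and horizontal distance between new_red_mid and row_blue_mid below 0.06 m) or (y of new_green_mid in the frame of row_blue_mid below -0.02 m and horizontal distance between new_green_mid and row_blue_mid below 0.06 m) or (y of new_blue_mid in the frame of row_blue_mid below -0.02 m and horizontal distance between new_blue_mid and row_blue_mid below 0.06 m) or horizontal distance between divider_face and row_blue_mid below 0.035 m) and x of row_black_mid in the frame of row between -0.012 and 0.012 m and y of fixed_end in the frame of row_black_mid above 0.01 m and ((y of row_yellow_mid in the frame of row_black_mid below -0.02 m and horizontal distance between row_yellow_mid and row_black_mid below 0.06 m) or (y of row_red_mid in the frame of row_black_mid below -0.02 m and horizontal distance between row_red_mid and row_black_mid below 0.06 m) or (y of row_green_mid in the frame of row_black_mid below -0.02 m and horizontal distance between row_green_mid and row_black_mid below 0.06 m) or (y of row_blue_mid in the frame of row_black_mid below -0.02 m and horizontal distance between row_blue_mid and row_black_mid below 0.06 m) or (y of new_yellow_mid in the frame of row_black_mid below -0.02 m and horizontal distance between new_yellow_mid and row_black_mid below 0.06 m) or (y of new_red_mid in the frame of row_black_mid below -0.02 m and horizontal distance between new_red_mid and row_black_mid below 0.06 m) or (y of new_green_mid in the frame of row_black_mid below -0.02 m and horizontal distance between new_green_mid and row_black_mid below 0.06 m) or (y of new_blue_mid in the frame of row_black_mid below -0.02 m and horizontal distance between new_blue_mid and row_black_mid below 0.06 m) or horizontal distance between divider_face and row_black_mid below 0.035 m) and x of new_yellow_mid in the frame of row between -0.012 and 0.012 m and y of fixed_end in the frame of new_yellow_mid above 0.01 m and ((y of row_yellow_mid in the frame of new_yellow_mid below -0.02 m and horizontal distance between row_yellow_mid and new_yellow_mid below 0.06 m) or (y of row_red_mid in the frame of new_yellow_mid below -0.02 m and horizontal distance between row_red_mid and new_yellow_mid below 0.06 m) or (y of row_green_mid in the frame of new_yellow_mid below -0.02 m and horizontal distance between row_green_mid and new_yellow_mid below 0.06 m) or (y of row_blue_mid in the frame of new_yellow_mid below -0.02 m and horizontal distance between row_blue_mid and new_yellow_mid below 0.06 m) or (y of row_black_mid in the frame of new_yellow_mid below -0.02 m and horizontal distance between row_black_mid and new_yellow_mid below 0.06 m) or (y of new_red_mid in the frame of new_yellow_mid below -0.02 m and horizontal distance between new_red_mid and new_yellow_mid below 0.06 m) or (y of new_green_mid in the frame of new_yellow_mid below -0.02 m and horizontal distance between new_green_mid and new_yellow_mid below 0.06 m) or (y of new_blue_mid in the frame of new_yellow_mid below -0.02 m and horizontal distance between new_blue_mid and new_yellow_mid below 0.06 m) or horizontal distance between divider_face and new_yellow_mid below 0.035 m) and x of new_red_mid in the frame of row between -0.012 and 0.012 m and y of fixed_end in the frame of new_red_mid above 0.01 m and ((y of row_yellow_mid in the frame of new_red_mid below -0.02 m and horizontal distance between row_yellow_mid and new_red_mid below 0.06 m) or (y of row_red_mid in the frame of new_red_mid below -0.02 m and horizontal distance between row_red_mid and new_red_mid below 0.06 m) or (y of row_green_mid in the frame of new_red_mid below -0.02 m and horizontal distance between row_green_mid and new_red_mid below 0.06 m) or (y of row_blue_mid in the frame of new_red_mid below -0.02 m and horizontal distance between row_blue_mid and new_red_mid below 0.06 m) or (y of row_black_mid in the frame of new_red_mid below -0.02 m and horizontal distance between row_black_mid and new_red_mid below 0.06 m) or (y of new_yellow_mid in the frame of new_red_mid below -0.02 m and horizontal distance between new_yellow_mid and new_red_mid below 0.06 m) or (y of new_green_mid in the frame of new_red_mid below -0.02 m and horizontal distance between new_green_mid and new_red_mid below 0.06 m) or (y of new_blue_mid in the frame of new_red_mid below -0.02 m and horizontal distance between new_blue_mid and new_red_mid below 0.06 m) or horizontal distance between divider_face and new_red_mid below 0.035 m) and x of new_green_mid in the frame of row between -0.012 and 0.012 m and y of fixed_end in the frame of new_green_mid above 0.01 m and ((y of row_yellow_mid in the frame of new_green_mid below -0.02 m and horizontal distance between row_yellow_mid and new_green_mid below 0.06 m) or (y of row_red_mid in the frame of new_green_mid below -0.02 m and horizontal distance between row_red_mid and new_green_mid below 0.06 m) or (y of row_green_mid in the frame of new_green_mid below -0.02 m and horizontal distance between row_green_mid and new_green_mid below 0.06 m) or (y of row_blue_mid in the frame of new_green_mid below -0.02 m and horizontal distance between row_blue_mid and new_green_mid below 0.06 m) or (y of row_black_mid in the frame of new_green_mid below -0.02 m and horizontal distance between row_black_mid and new_green_mid below 0.06 m) or (y of new_yellow_mid in the frame of new_green_mid below -0.02 m and horizontal distance between new_yellow_mid and new_green_mid below 0.06 m) or (y of new_red_mid in the frame of new_green_mid below -0.02 m and horizontal distance between new_red_mid and new_green_mid below 0.06 m) or (y of new_blue_mid in the frame of new_green_mid below -0.02 m and horizontal distance between new_blue_mid and new_green_mid below 0.06 m) or horizontal distance between divider_face and new_green_mid below 0.035 m) and x of new_blue_mid in the frame of row between -0.012 and 0.012 m and y of fixed_end in the frame of new_blue_mid above 0.01 m and ((y of row_yellow_mid in the frame of new_blue_mid below -0.02 m and horizontal distance between row_yellow_mid and new_blue_mid below 0.06 m) or (y of row_red_mid in the frame of new_blue_mid below -0.02 m and horizontal distance between row_red_mid and new_blue_mid below 0.06 m) or (y of row_green_mid in the frame of new_blue_mid below -0.02 m and horizontal distance between row_green_mid and new_blue_mid below 0.06 m) or (y of row_blue_mid in the frame of new_blue_mid below -0.02 m and horizontal distance between row_blue_mid and new_blue_mid below 0.06 m) or (y of row_black_mid in the frame of new_blue_mid below -0.02 m and horizontal distance between row_black_mid and new_blue_mid below 0.06 m) or (y of new_yellow_mid in the frame of new_blue_mid below -0.02 m and horizontal distance between new_yellow_mid and new_blue_mid below 0.06 m) or (y of new_red_mid in the frame of new_blue_mid below -0.02 m and horizontal distance between new_red_mid and new_blue_mid below 0.06 m) or (y of new_green_mid in the frame of new_blue_mid below -0.02 m and horizontal distance between new_green_mid and new_blue_mid below 0.06 m) or horizontal distance between divider_face and new_blue_mid below 0.035 m) and (horizontal distance between fixed_end and row_yellow_mid below 0.037 m or horizontal distance between fixed_end and row_red_mid below 0.037 m or horizontal distance between fixed_end and row_green_mid below 0.037 m or horizontal distance between fixed_end and row_blue_mid below 0.037 m or horizontal distance between fixed_end and row_black_mid below 0.037 m or horizontal distance between fixed_end and new_yellow_mid below 0.037 m or horizontal distance between fixed_end and new_red_mid below 0.037 m or horizontal distance between fixed_end and new_green_mid below 0.037 m or horizontal distance between fixed_end and new_blue_mid below 0.037 m) and horizontal distance between new_yellow_mid and row_yellow_mid below 0.062 m and horizontal distance between new_red_mid and row_red_mid below 0.062 m and horizontal distance between new_green_mid and row_green_mid below 0.062 m and horizontal distance between new_blue_mid and row_blue_mid below 0.062 m); the robot touches nothing.
It fails at once if a standing jar is lifted out of the row (more than 30 mm) instead of being slid along (z of any of row_yellow_mid, row_red_mid, row_green_mid, row_blue_mid, row_black_mid in the frame of row above 0.066 m).
It fails at once if a bystander is shifted more than 40 mm (distance of any of card_a, card_b, nut_jar, tea_glass, scoop, tape, ink_pad from where it was at the start of the episode above 0.04 m).
Of new_yellow, new_red, new_green, new_blue only 3 to 4 are there at a start; the rules pass over those that are not, and their reading is None.
At some moment in a run one of new_yellow, new_red, new_green, new_blue may be knocked a few centimetres aside while the robot is not near it.
Once in a run the grip may slacken for a moment while it holds something.
It also fails if it takes over 210 s, if anything falls off the work surface, if the arm or the gripper's body presses on something with over 40 N, if the wrist force passes 120 N, or if a joint passes its speed limit or range.

## Robot

A 7-joint arm with a two-finger parallel gripper is mounted at the origin on the work surface. World frame = base frame: x ahead of the robot, y to its left, z up, the work surface at z = 0. Lengths are in mm, angles in rad, forces in N, time in s.
With the tool pointing down it reaches from about 400 to 875 mm from the base axis. Payload 4.4 kg.
Tool frame: the origin (TCP) lies midway between the tips of the shut fingers; the grasp point (between the pads) lies 19 mm behind it (ctrl.grip_point_offset is the distance from the TCP to the grasp point, in mm); z points along the fingers, x is the direction in which the jaws open and shut, and the axes are right-handed (so a half turn about z gives the same grasp; the last joint's range is limited). The gripper opens to 85 mm and grips with 20 to 120 N. Pads are 22 mm wide; open, the fingers measure 114 mm over their backs; the gripper's body (76 mm by 85 mm) begins 54 mm behind the grasp point. The pads swing forward as they close: fully open they stand 13 mm farther back than shut.
Start: joints at [1.07, 0.628, 0.038, 1.517, -0.027, 0.996, -0.02], TCP at [273.827, -589.522, 231.313] pointing down, gripper open.
Joint ranges: [-3.06, 3.06], [-0.37, 2.12], [-1.25, 1.32], [0.18, 2.47], [-1.1, 4.24], [0.23, 1.98], [-2.94, 2.94]. Speed limits (rad/s): [2.57, 2.57, 3.14, 3.14, 3.14, 3.14, 3.14].

## Interface

Orientations are given as [roll, pitch, yaw] about the fixed x, y, z axes, in that order (R = Rz(yaw) Ry(pitch) Rx(roll)).
In Python, from cell import ctrl, viewer gives the robot as it stands.
- The arm moves only by the tool apply_moves, never from a script. Its argument "series" is a list that holds one entry, the list of rows, each a list of 6 numbers: the shift along the tool's x, y, z normalised to -1 to 1, where 1 is 50 mm, then the turn, a rotation vector about the tool's x, y, z normalised to -1 to 1, where 1 is 6 degrees. In form: [[[tx, ty, tz, rx, ry, rz], ...]]. A call has exactly 5 rows; each row shifts and turns the commanded pose from where the row before left it, along the tool's axes as they then stand; what a row does not reach is not made up. A row lasts 1/8 s, in which the tool goes at most 62.5 mm and 10.7 degrees, less where a joint would pass 70% of its speed; a pose out of reach is approached as far as the arm can. A call with a number of a shift or a turn outside -1 to 1 is refused whole. A call with a gripper value outside its range is refused whole. "claw" is the gripper command: -1 is shut, 1 is fully open, values between are in proportion, set as the call begins (left out, the last holds). The fingers move at their own pace and stop on an object; the grip force is fixed at half the most. Time passes only in rows, so rows that do not move let the fingers close, or fill a call up. It gives the time, the measured TCP pose, the force and the opening at its end, in the units of the state.
- ctrl.read_state(): the state, without advancing time (a new reading comes with each control period).
- viewer.get_image(name): name is "scene" or "top" or "wrist"; returns the picture (384x512x3 uint8, blue, green, red); there is no depth.
- viewer.camera_info(name): a dict with "K" (3x3 intrinsics, pixels), "distortion" ([k1, k2, p1, p2, k3] as OpenCV has them; the pictures are not rectified), "R" (3x3) and "t" (3): a world point X has camera coordinates R X + t. Camera axes: x right, y down, z forward; pixel columns grow to the right and rows downward; lengths in mm; the calibration is good to about 2 mm. A picture is of the moment at which its call begins: read the wrist's pose just before it. camera_info takes no time and is no camera call; for the wrist camera it gives the pose at the moment of the call.
- ctrl.finish_job(): hands the job in, once; it reports no verdict.
Trained networks look in the newest picture that a camera, given by its name, has taken for a name from the list of things; names that differ only in an ending like _2 or _b are one class to them, and where a whole thing is asked for, a point or a joint stands for the part that bears it (a point fixed in the world has none). Each returns a list of dicts, best first, with "score" (0 to 1); they miss things now and then, are a little off and sometimes report something else, mostly with a low value. They report only what shows in the picture. A call takes as long as a camera call.
- viewer.find_in(camera, label): "location" ([column, row] as shares, 0 to 1, of the picture: columns of its width, rows of its height, amid what is visible of it).
The state is a dict: "clock": time; "qpos": joint angles; "qd": joint speeds; "tau": joint torques, N m; "eef_pos": TCP position; "tool_rot": TCP orientation; "force": force on the tool from outside, world axes, zero at the start; "torque": the same for the moment, N m; "width": finger opening in mm.
Only numpy, scipy, OpenCV 4.12 (cv2) and the standard library are available. Lean on these libraries where they do the work, as an engineer would, in place of code of your own. Each camera call takes 0.05 s, during which the arm holds its last target. There are 200 camera calls.

## Working session

There is one attempt and no reset: what is moved stays moved. The work goes in short steps, Python scripts to look and compute and a tool call to move; the robot and the scene stay as the last step left them, time stands still between calls to the robot, and variables do not carry over. Pictures are saved under pics/ and viewed, about 12 in all and at most 16, crops included, and the job is handed in when it is done.

Besides the shell and the picture viewer there is one more tool, called after ">>>" as name(argument=value, ...), one argument or row to a line, values as JSON. apply_moves: Moves the arm, as the interface text tells. Scaled input: -1 to 1 covers 50 mm each way for a shift and 6 degrees each way for a turn. Its arguments: {"type":"object","properties":{"series":{"type":"array","items":{"type":"array","items":{"type":"array","items":{"type":"number"}}}},"claw":{"type":"number"}},"required":["series"]}

```bash
ls; mkdir -p pics; python3 - <<'E'
from cell import ctrl, viewer
import cv2
s=ctrl.read_state();print({k:s[k] for k in('clock','eef_pos','tool_rot','width','force')})
for n in('scene','top'):
    cv2.imwrite(f'pics/{n}0.png',viewer.get_image(n)); i=viewer.camera_info(n);print(n,i)
a=cv2.imread('pics/scene0.png');b=cv2.imread('pics/top0.png')
cv2.imwrite('pics/a0.png',cv2.resize(b,(800,600),interpolation=cv2.INTER_CUBIC))
E
```

```text
pics
{'clock': 0.0, 'eef_pos': array([ 273.55507472, -588.94538346,  230.3912211 ]), 'tool_rot': array([ 3.14154295e+00,  1.89727198e-03, -1.13599918e+00]), 'width': 85.50885621597872, 'force': array([-0.08360451, -0.10030114, -0.10854808])}
scene {'K': array([[443.26719511,   0.        , 255.38230483],
       [  0.        , 443.26719511, 195.80955283],
       [  0.        ,   0.        ,   1.        ]]), 'distortion': array([-0.02119024,  0.        ,  0.        ,  0.        ,  0.        ]), 'R': array([[-0.24346449,  0.96990929,  0.00100748],
       [ 0.71170076,  0.17935507, -0.67920084],
       [-0.6589439 , -0.16464426, -0.73395177]]), 't': array([ 145.99656674, -337.22659151, 1644.85566743])}
top {'K': array([[422.01325153,   0.        , 252.41334504],
       [  0.        , 422.01325153, 188.14670329],
       [  0.        ,   0.        ,   1.        ]]), 'distortion': array([-0.16073684,  0.        ,  0.        ,  0.        ,  0.        ]), 'R': array([[ 1.75839292e-02, -9.99845284e-01, -4.62538331e-04],
       [-9.81175649e-01, -1.71666084e-02, -1.92352940e-01],
       [ 1.92315240e-01,  3.83615181e-03, -9.81325702e-01]]), 't': array([ -21.71475909,  549.8307788 , 1108.82488806])}
```

View pics/a0.png

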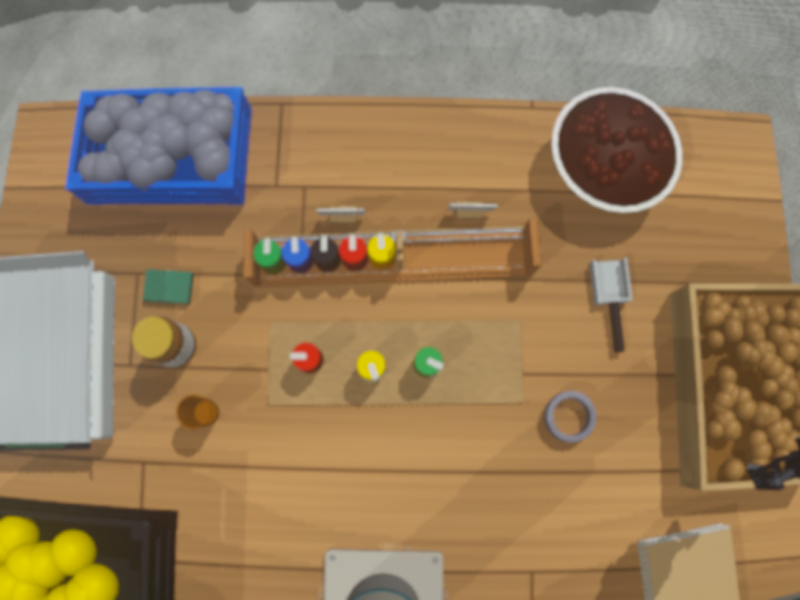

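View pics/scene0.png

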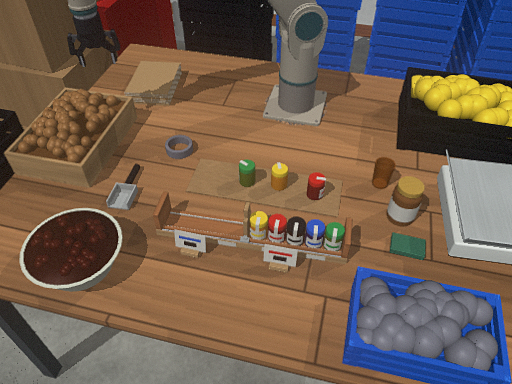

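```bash
cat > h.py <<'E'
from cell import ctrl, viewer
import cv2, numpy as np
def info(n):
    i=viewer.camera_info(n); return i['K'],np.array(i['distortion']),np.array(i['R']),np.array(i['t'])
def plane(I,px,z):
    K,d,R,t=I; u=cv2.undistortPoints(np.float64(px).reshape(-1,1,2),K,d).reshape(-1,2)
    r=np.c_[u,np.ones(len(u))]@R; C=-R.T@t
    return C+r*((z-C[2])/r[:,2])[:,None]
def warp(img,I,z,x0,x1,y0,y1,s=1.):
    "metric picture: up = +x, left = +y, s px per mm"
    K,d,R,t=I; X,Y=np.meshgrid(x1-np.arange(int((x1-x0)*s))/s,y1-np.arange(int((y1-y0)*s))/s,indexing='ij')
    P=np.stack([X,Y,0*X+z],-1).reshape(-1,3)
    p,_=cv2.projectPoints(P,cv2.Rodrigues(R)[0],t,K,d)
    p=p.reshape(X.shape+(2,)).astype(np.float32)
    return cv2.remap(img,p[...,0],p[...,1],cv2.INTER_CUBIC)
def snap(n,f=None):
    I=info(n); im=viewer.get_image(n)
    if f: cv2.imwrite(f,im)
    return im,I
def st():
    s=ctrl.read_state(); print('t %.2f'%s['clock'],'tcp',np.round(s['eef_pos'],1),'rot',np.round(np.degrees(s['tool_rot']),1),'w %.1f'%s['width'],'F',np.round(s['force'],1),'q7 %.2f'%s['qpos'][6]); return s
def find(cam,names,z):
    I=info(cam)
    for n in names:
        for r in viewer.find_in(cam,n)[:2]:
            px=np.array(r['location'])*[512,384]; print(cam,n,round(r['score'],2),np.round(px),np.round(plane(I,px,z)[0,:2],1))
E
python3 - <<'E'
from h import *
im,I=snap('top')
w=warp(im,I,79,420,800,-330,330,1.2); cv2.imwrite('pics/w1.png',w)
C='yellow red green blue black'.split()
find('top',['row_%s_mid'%c for c in C],46)
find('top',['new_%s_mid'%c for c in C[:4]],40)
find('top',['divider_tab'],110);find('top',['card_a','card_b'],40);find('top',['pad'],4)
E
```

```text
top row_yellow_mid 0.71 [244. 164.] [620.7  11.4]
top row_yellow_mid 0.3 [125. 262.] [339.2 333.4]
top row_red_mid 0.92 [225. 162.] [625.4  65.2]
top row_red_mid 0.68 [391. 184.] [ 569.8 -405. ]
top row_green_mid 0.78 [171. 164.] [617.  219.5]
top row_green_mid 0.52 [123. 263.] [336.8 339.1]
top row_blue_mid 0.82 [191. 162.] [624.1 163.4]
top row_black_mid 0.74 [208. 162.] [625.7 114.7]
top row_black_mid 0.61 [122. 262.] [339.9 342. ]
top new_yellow_mid 0.4 [390. 186.] [ 564.7 -403.3]
top new_red_mid 0.56 [195. 229.] [436.2 144.5]
top new_green_mid 0.52 [273. 229.] [440.  -69.3]
top new_green_mid 0.51 [255. 155.] [647.2 -19.1]
top divider_tab 0.69 [254. 161.] [613.8 -14.1]
top card_a 0.74 [219. 138.] [696.7  86.2]
top card_a 0.67 [299. 135.] [ 712.  -143.3]
top card_b 0.74 [219. 138.] [696.7  86.2]
top card_b 0.67 [299. 135.] [ 712.  -143.3]
top pad 0.61 [255. 233.] [430.5 -22.2]
top pad 0.27 [172. 165.] [623.4 225.7]
```

View pics/w1.png

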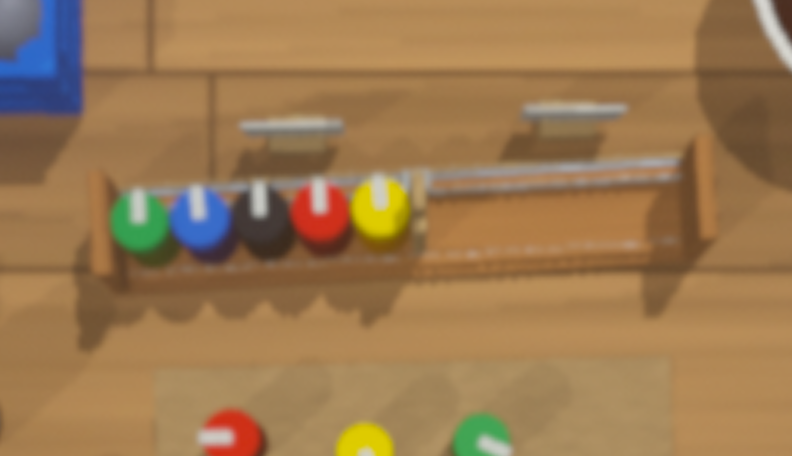

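>>> apply_moves(
  series=[
    [[0,0,-0.1,0,0,-1],[0,0,-0.1,0,0,-1],[0,0,-0.1,0,0,-1],[0,0,-0.1,0,0,-1],[0,0,-0.1,0,0,-1]],
  ],
)

```text
clock: 1.42
eef_pos: [273.8, -589.5, 256.5]
tool_rot: [3.142, -0.0, -0.609]
force: [-0.5, -0.4, 0.4]
width: 85.4
```

>>> apply_moves(
  series=[
    [[0,0,-0.1,0,0,-1],[0,0,-0.1,0,0,-1],[0,0,-0.1,0,0,-1],[0,0,-0.1,0,0,-1],[0,0,-0.1,0,0,-1]],
  ],
)

```text
clock: 2.05
eef_pos: [273.7, -589.5, 281.5]
tool_rot: [3.142, 0.0, -0.086]
force: [-0.4, 0.1, 0.4]
width: 85.8
```

>>> apply_moves(
  series=[
    [[0,0,-0.1,0,0,-0.27],[0,0,-0.1,0,0,-0.27],[0,0,-0.1,0,0,-0.27],[0,0,-0.1,0,0,-0.27],[0,0,-0.1,0,0,-0.27]],
  ],
)

```text
clock: 2.68
eef_pos: [273.8, -589.5, 306.7]
tool_rot: [3.142, -0.0, 0.054]
force: [-0.1, -0.6, -0.4]
width: 85.4
```

>>> apply_moves(
  series=[
    [[0.43,-0.84,0,0,0,0],[0.43,-0.84,0,0,0,0],[0.43,-0.84,0,0,0,0],[0.43,-0.84,0,0,0,0],[0.43,-0.84,0,0,0,0]],
  ],
)

```text
clock: 3.3
eef_pos: [370.8, -372.8, 306.7]
tool_rot: [3.141, -0.001, 0.053]
force: [0.6, 0.2, -0.1]
width: 85.5
```

>>> apply_moves(
  series=[
    [[0.43,-0.84,0,0,0,0],[0.43,-0.84,0,0,0,0],[0.43,-0.84,0,0,0,0],[0.43,-0.84,0,0,0,0],[0.43,-0.84,0,0,0,0]],
  ],
)

```text
clock: 3.92
eef_pos: [467.1, -157.5, 306.8]
tool_rot: [3.141, -0.001, 0.053]
force: [0.0, -0.7, -0.5]
width: 85.4
```

>>> apply_moves(
  series=[
    [[0.43,-0.84,0,0,0,0],[0.43,-0.84,0,0,0,0],[0.43,-0.84,0,0,0,0],[0.43,-0.84,0,0,0,0],[0.43,-0.84,0,0,0,0]],
  ],
)

```text
clock: 4.55
eef_pos: [563.4, 57.9, 306.7]
tool_rot: [3.141, -0.001, 0.053]
force: [0.3, -0.2, -0.5]
width: 85.4
```

```bash
python3 - <<'E'
from h import *
st(); im,I=snap('wrist','pics/wr1.png'); K,d,R,t=I; print(-R.T@t,R)
E
```

```text
t 4.55 tcp [563.4  57.9 306.7] rot [180.  -0.   3.] w 85.4 F [ 0.3 -0.2 -0.5] q7 -0.31
[559.57406018 127.05287242 448.97311643] [[ 0.99861286  0.05261143  0.00209631]
 [ 0.04993818 -0.95898917  0.27900889]
 [ 0.01668939 -0.27851718 -0.96028623]]
```

View pics/wr1.png

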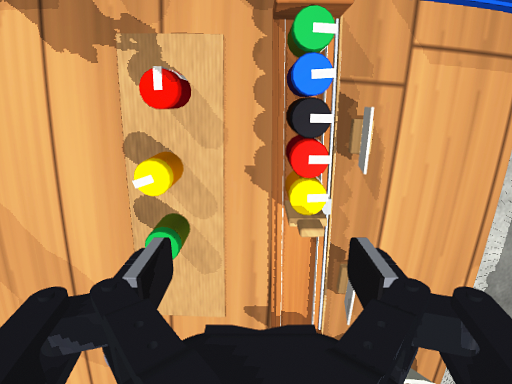

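```bash
cat >> h.py <<'E'
from scipy.optimize import minimize
H={'yellow':[(22,34)],'green':[(50,85)],'blue':[(100,125)],'red':[(0,8),(172,180)]}
A=np.linspace(0,2*np.pi,48)
def lid(im,I,col,guess,ztop):
    "fit a lid near guess (x,y); returns x,y,label angle in deg, IoU"
    K,d,R,t=I; rv=cv2.Rodrigues(R)[0]; U=4
    def hull(x,y,h,s=1.):
        P=np.array([[x+25*s*np.cos(a),y+25*s*np.sin(a),z] for z in (ztop,ztop-h) for a in A])
        return cv2.convexHull(cv2.projectPoints(P,rv,t,K,d)[0].reshape(-1,2).astype(np.float32))
    x,y=guess; roi=cv2.fillConvexPoly(np.zeros(im.shape[:2],np.uint8),hull(x,y,20,1.5).astype(int),255)
    hsv=cv2.cvtColor(im,cv2.COLOR_BGR2HSV); m=0*roi
    for a,b in H[col]: m|=cv2.inRange(hsv,(a,110,50),(b,255,255))
    m&=roi; n,lab,stt,cen=cv2.connectedComponentsWithStats(m)
    if n<2: return None
    k=1+np.argmax(stt[1:,4]); c=max(cv2.findContours((lab==k).astype(np.uint8),0,cv2.CHAIN_APPROX_NONE)[0],key=len)
    ob=cv2.convexHull(c).reshape(-1,2).astype(np.float32)
    f=lambda p:-(lambda i:i/(cv2.contourArea(ob)+cv2.contourArea(g)-i))(cv2.intersectConvexConvex(ob,g:=hull(p[0],p[1],abs(p[2])))[0]) if True else 0
    def f(p):
        g=hull(p[0],p[1],abs(p[2])); i=cv2.intersectConvexConvex(ob,g)[0]
        return -i/(cv2.contourArea(ob)+cv2.contourArea(g)-i+1e-6)
    g0=plane(I,ob.mean(0),ztop)[0]
    r=minimize(f,[g0[0],g0[1],10],method='Nelder-Mead',options=dict(initial_simplex=[[g0[0],g0[1],10],[g0[0]+6,g0[1],10],[g0[0],g0[1]+6,10],[g0[0],g0[1],16]]))
    x,y,h=r.x; w=cv2.cvtColor(warp(im,I,ztop,x-22,x+22,y-22,y+22,2),cv2.COLOR_BGR2HSV)
    q=np.argwhere((w[...,1]<70)&(w[...,2]>140)); q=q[np.hypot(*(q-44).T)<43]
    an=np.degrees(np.arctan2(22-q[:,1].mean()/2,22-q[:,0].mean()/2)) if len(q)>30 else None
    return np.round([x,y,h],1),None if an is None else round(an,1),round(-r.fun,3)
E
sed -i '/if True else 0/d' h.py
python3 - <<'E'
from h import *
im=cv2.imread('pics/wr1.png');I=info('wrist')
for c,g in dict(green=(617,214),blue=(620,164),red=(624,63),yellow=(627,13)).items(): print('row',c,lid(im,I,c,g,82))
for c,g in dict(green=(432,-72),red=(436,138),yellow=(425,27)).items(): print('new',c,lid(im,I,c,g,76))
im,I=snap('top')
for c,g in dict(green=(617,214),blue=(620,164),red=(624,63),yellow=(627,13)).items(): print('row',c,lid(im,I,c,g,82))
for c,g in dict(green=(432,-72),red=(436,138),yellow=(425,27)).items(): print('new',c,lid(im,I,c,g,76))
E
```

```text
row green (array([6.170e+02, 2.229e+02, 4.000e-01]), np.float64(10.0), np.float64(0.952))
row blue (array([620.5, 172.8,  -0. ]), np.float64(11.8), np.float64(0.956))
row red (array([626.9,  74. ,  50.7]), np.float64(-2.5), np.float64(0.935))
row yellow (array([630.3,  24.5,   2.1]), np.float64(-5.2), np.float64(0.94))
new green (array([440.9, -55.8,  -0. ]), None, np.float64(0.851))
new red (array([441. , 147.1,  48.1]), np.float64(104.2), np.float64(0.938))
new yellow (array([429.9,  36.9,   3.9]), np.float64(-154.4), np.float64(0.95))
row green (array([613.6, 212.8,  -0. ]), np.float64(7.9), np.float64(0.838))
row blue (array([615.4, 174.7,  -0. ]), np.float64(35.6), np.float64(0.308))
row red None
row yellow None
new green None
new red (array([434.7, 136.2,   3.2]), np.float64(82.9), np.float64(0.939))
new yellow None
```

```bash
python3 - <<'E'
from h import *
i=viewer.camera_info('wrist');print(i['K'],i['distortion'])
im,I=snap('scene','pics/sc1.png')
for c,g in dict(green=(617,219),blue=(620,169),red=(624,68),yellow=(627,18)).items(): print('row',c,lid(im,I,c,g,82))
for c,g in dict(green=(436,-65),red=(436,142),yellow=(425,32)).items(): print('new',c,lid(im,I,c,g,76))
s=ctrl.read_state();P=np.array([s['eef_pos']])
t,It=snap('top','pics/t2.png')
for n,Q in (('scene',I),('top',It),('wrist',info('wrist'))):
    K,d,R,tt=Q; print(n,cv2.projectPoints(P,cv2.Rodrigues(R)[0],tt,K,d)[0].ravel(), -R.T@tt)
a=t[110:260,140:340]; b=im[110:260,180:380]
cv2.imwrite('pics/c2.png',cv2.resize(np.hstack([a,b]),(800,300),interpolation=cv2.INTER_CUBIC))
E
```

```text
[[299.48829257   0.         259.82415644]
 [  0.         299.48829257 188.92791229]
 [  0.           0.           1.        ]] [-0.06849282  0.          0.          0.          0.        ]
row green (array([620.5, 215.6,   6.1]), np.float64(5.7), np.float64(0.918))
row blue (array([622.8, 166.1,   7.2]), np.float64(7.6), np.float64(0.926))
row red (array([626.7,  65.9,  22.5]), np.float64(-1.7), np.float64(0.906))
row yellow (array([631.3,  16. ,   5.4]), np.float64(-0.7), np.float64(0.94))
new green (array([438.3, -67.6,   5.4]), np.float64(-136.3), np.float64(0.909))
new red (array([439. , 139.9,  28.6]), np.float64(107.7), np.float64(0.919))
new yellow (array([428.8,  29.6,   7.5]), np.float64(-164.2), np.float64(0.934))
scene [284.08584817 138.74878631] [1359.417016    189.69591353  978.05305337]
top [219.3844285  159.31445041] [ 326.61847804  -16.52629038 1193.86988403]
wrist [260.78717484 236.14955785] [558.8641457  126.56335202 448.58823702]
```

View pics/c2.png

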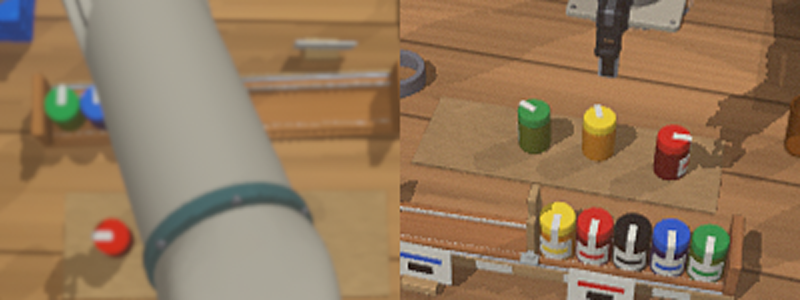

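>>> apply_moves(
  series=[
    [[0.32,-0.52,0.68,0,0,0],[0.32,-0.52,0.68,0,0,0],[0.32,-0.52,0.68,0,0,0],[0.31,-0.53,0.68,0,0,0],[0,0,0,0,0,0]],
  ],
)

```text
clock: 5.38
eef_pos: [619.2, 164.5, 167.4]
tool_rot: [3.141, 0.005, 0.054]
force: [0.0, -0.2, 0.7]
width: 85.4
```

```bash
python3 - <<'E'
from h import *
st();im,I=snap('wrist','pics/wr2.png')
for c,g in dict(green=(617,219),blue=(620,168),red=(624,68)).items(): print('row',c,lid(im,I,c,g,82))
E
```

```text
t 5.38 tcp [619.2 164.5 167.4] rot [180.    0.3   3.1] w 85.4 F [ 0.  -0.2  0.7] q7 -0.53
row green (array([616.5, 212.7,  16.8]), np.float64(6.1), np.float64(0.904))
row blue (array([619.4, 164.9,   3.4]), np.float64(-3.6), np.float64(0.945))
row red (array([625.3,  65.6,  14.8]), np.float64(-15.4), np.float64(0.924))
```

View pics/wr2.png

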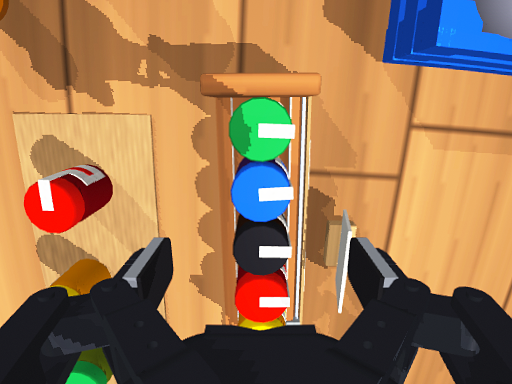

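>>> apply_moves(
  series=[
    [[0.02,0.9,0,0,0,0],[0.02,0.9,0,0,0,0],[0.02,0.9,0,0,0,0],[0,0.91,0,0,0,0],[0,0,0,0,0,0]],
  ],
  claw=0.46,
)

```text
clock: 6.05
eef_pos: [633.1, -25.2, 171.7]
tool_rot: [3.136, -0.001, 0.042]
force: [0.6, 0.4, -0.7]
width: 62.0
```

```bash
python3 - <<'E'
from h import *
st();im,I=snap('wrist','pics/wr3.png')
for c,g in dict(red=(624,68),yellow=(630,16)).items(): print('row',c,lid(im,I,c,g,82))
E
```

```text
t 6.05 tcp [633.1 -25.2 171.7] rot [ 1.797e+02 -1.000e-01  2.400e+00] w 62.0 F [ 0.6  0.4 -0.7] q7 -0.25
row red (array([625.8,  61.6,  13.1]), np.float64(9.0), np.float64(0.92))
row yellow (array([629. ,  12.2,  -0. ]), np.float64(6.2), np.float64(0.918))
```

View pics/wr3.png

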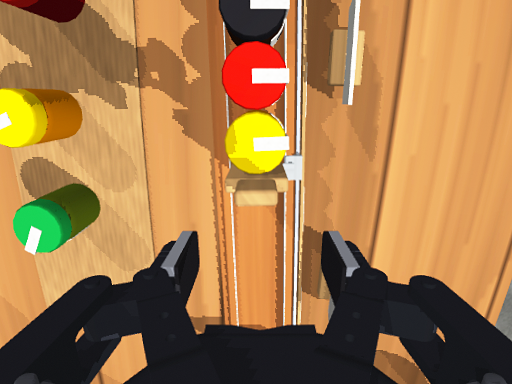

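>>> apply_moves(
  series=[
    [[0,0,0,0,0,0],[0,0,0,0,0,0],[0,0,0,0,0,0],[0,0,0,0,0,0],[0,0,0,0,0,0]],
  ],
)

```text
clock: 6.72
eef_pos: [633.2, -15.6, 170.3]
tool_rot: [3.142, 0.0, 0.053]
force: [-0.6, -0.2, 0.2]
width: 62.3
```

```bash
python3 - <<'E'
from h import *
st();im,I=snap('wrist','pics/wr4.png')
for c,g in dict(red=(624,68),yellow=(630,16)).items(): print('row',c,lid(im,I,c,g,82))
find('wrist',['divider_tab','divider_face'],110)
E
```

```text
t 6.72 tcp [633.2 -15.6 170.3] rot [180.   0.   3.] w 62.3 F [-0.6 -0.2  0.2] q7 -0.26
row red (array([625.4,  61.9,  10.3]), np.float64(8.1), np.float64(0.918))
row yellow (array([628.5,  12.8,   0. ]), np.float64(2.3), np.float64(0.929))
wrist divider_tab 0.59 [261. 194.] [633.8  -9.2]
wrist divider_face 0.66 [264. 193.] [636.   -8.2]
```

>>> apply_moves(
  series=[
    [[-0.03,0,0.37,0,0,0],[0,0,0.37,0,0,0],[0,0,0.37,0,0,0],[0,0,0.37,0,0,0],[0,0,0,0,0,0]],
  ],
)

```text
clock: 7.5
eef_pos: [630.3, -16.0, 94.2]
tool_rot: [-3.141, 0.004, 0.053]
force: [0.3, 1.0, 0.0]
width: 62.1
```

>>> apply_moves(
  series=[
    [[0,0,0,0,0,0],[0,0,0,0,0,0],[0,0,0,0,0,0],[0,0,0,0,0,0],[0,0,0,0,0,0]],
  ],
  claw=-1,
)

```text
clock: 8.12
eef_pos: [630.1, -16.0, 97.3]
tool_rot: [3.141, 0.003, 0.052]
force: [-5.1, 0.6, 5.3]
width: 28.6
```

>>> apply_moves(
  series=[
    [[0,0,0,0,0,0],[0,0,0,0,0,0],[0,0,0,0,0,0],[0,0,0,0,0,0],[0,0,0,0,0,0]],
  ],
)

```text
clock: 8.75
eef_pos: [630.1, -16.0, 97.3]
tool_rot: [3.141, 0.003, 0.053]
force: [-3.7, -0.3, 5.5]
width: 29.0
```

>>> apply_moves(
  series=[
    [[0,0.2,0,0,0,0],[0,0.45,0,0,0,0],[0,0.5,0,0,0,0],[0,0.5,0,0,0,0],[0,0.5,0,0,0,0]],
  ],
)

```text
clock: 9.38
eef_pos: [636.3, -122.3, 97.4]
tool_rot: [-3.14, 0.002, 0.053]
force: [-2.7, 2.7, 3.0]
width: 28.6
```

>>> apply_moves(
  series=[
    [[0,0.5,0,0,0,0],[0,0.5,0,0,0,0],[0,0.5,0,0,0,0],[0,0.35,0,0,0,0],[0,0.15,0,0,0,0]],
  ],
)

```text
clock: 10.0
eef_pos: [642.4, -224.4, 97.4]
tool_rot: [3.141, 0.0, 0.051]
force: [-3.0, 2.6, 5.9]
width: 28.6
```

>>> apply_moves(
  series=[
    [[0,0,0,0,0,0],[0,0,0,0,0,0],[0,0,0,0,0,0],[0,0,0,0,0,0],[0,0,0,0,0,0]],
  ],
  claw=0.46,
)

```text
clock: 10.62
eef_pos: [642.7, -223.0, 96.3]
tool_rot: [3.142, -0.0, 0.053]
force: [0.1, -0.2, -0.6]
width: 62.2
```

>>> apply_moves(
  series=[
    [[0,0,-0.3,0,0,0],[0,0,-0.5,0,0,0],[0,0,-0.5,0,0,0],[0,0,-0.2,0,0,0],[0,0,0,0,0,0]],
  ],
)

```text
clock: 11.25
eef_pos: [643.1, -223.3, 172.3]
tool_rot: [3.141, -0.002, 0.052]
force: [0.6, 0.3, 0.4]
width: 62.5
```

>>> apply_moves(
  series=[
    [[-0.01,-0.4,0,0,0,0],[0,-0.9,0,0,0,0],[-0.01,-0.96,0,0,0,0],[0,-0.96,0,0,0,0],[0,-0.96,0,0,0,0]],
  ],
)

```text
clock: 11.88
eef_pos: [629.1, -11.1, 170.3]
tool_rot: [-3.14, 0.002, 0.054]
force: [0.7, -0.1, -0.0]
width: 62.3
```

>>> apply_moves(
  series=[
    [[-0.01,-0.96,0,0,0,0],[0,-0.96,0,0,0,0],[-0.01,-0.9,0,0,0,0],[0,-0.6,0,0,0,0],[0,-0.18,0,0,0,0]],
  ],
)

```text
clock: 12.5
eef_pos: [618.1, 169.4, 170.5]
tool_rot: [-3.14, 0.002, 0.058]
force: [0.1, 0.9, -0.1]
width: 62.4
```

>>> apply_moves(
  series=[
    [[0,0,0,0,0,0],[0,0,0,0,0,0],[0,0,0.3,0,0,0],[0,0,0.5,0,0,0],[0,0,0.2,0,0,0]],
  ],
)

```text
clock: 13.12
eef_pos: [619.0, 163.6, 119.0]
tool_rot: [3.14, 0.003, 0.051]
force: [-0.3, -0.0, 0.3]
width: 62.5
```

```bash
python3 - <<'E'
from h import *
st();im,I=snap('wrist','pics/wr5.png')
for c,g in dict(green=(617,217),blue=(620,166)).items(): print('row',c,lid(im,I,c,g,82))
E
```

```text
t 13.12 tcp [619.  163.6 119. ] rot [179.9   0.2   2.9] w 62.5 F [-0.3 -0.   0.3] q7 -0.56
row green (array([616.4, 212.9,  15.5]), np.float64(5.7), np.float64(0.9))
row blue (array([619.4, 165. ,   4.7]), np.float64(-3.8), np.float64(0.947))
```

>>> apply_moves(
  series=[
    [[0.02,-0.02,0.4,0,0,0],[0,0,0.6,0,0,0],[0,0,0.5,0,0,0],[0,0,0.26,0,0,0],[0,0,0,0,0,0]],
  ],
)

```text
clock: 13.8
eef_pos: [620.7, 166.2, 32.4]
tool_rot: [3.141, 0.001, 0.053]
force: [0.3, 0.5, 1.0]
width: 62.1
```

>>> apply_moves(
  series=[
    [[0,0,0,0,0,0],[0,0,0,0,0,0],[0,0,0,0,0,0],[0,0,0,0,0,0],[0,0,0,0,0,0]],
  ],
  claw=-1,
)

```text
clock: 14.42
eef_pos: [621.8, 166.5, 34.2]
tool_rot: [-3.141, -0.002, 0.052]
force: [-0.2, -0.1, 5.3]
width: 49.0
```

>>> apply_moves(
  series=[
    [[0,0.15,0,0,0,0],[0,0.4,0,0,0,0],[0,0.4,0,0,0,0],[0,0.27,0,0,0,0],[0,0.1,0,0,0,0]],
  ],
)

```text
clock: 15.05
eef_pos: [625.8, 103.1, 34.3]
tool_rot: [-3.137, -0.003, 0.053]
force: [-0.2, 7.2, 3.9]
width: 49.1
```

>>> apply_moves(
  series=[
    [[0,0,0,0,0,0],[0,0,0,0,0,0],[0,0,0,0,0,0],[0,0,0,0,0,0],[0,0,0,0,0,0]],
  ],
  claw=0.46,
)

```text
clock: 15.68
eef_pos: [624.5, 100.3, 33.3]
tool_rot: [3.141, 0.0, 0.053]
force: [-0.1, 0.7, -0.3]
width: 62.4
```

>>> apply_moves(
  series=[
    [[0,0,-0.4,0,0,0],[0,0,-0.8,0,0,0],[0,0,-0.9,0,0,0],[0,0,-0.7,0,0,0],[0,0,0,0,0,0]],
  ],
)

```text
clock: 16.3
eef_pos: [626.9, 101.2, 178.1]
tool_rot: [-3.14, -0.008, 0.052]
force: [-0.4, 0.1, -0.4]
width: 62.2
```

```bash
python3 - <<'E'
from h import *
st();im,I=snap('wrist','pics/wr6.png')
for c,g in dict(green=(617,217),blue=(622,100),red=(627,0)).items(): print('row',c,lid(im,I,c,g,82))
E
```

```text
t 16.30 tcp [626.9 101.2 178.1] rot [-179.9   -0.5    3. ] w 62.2 F [-0.4  0.1 -0.4] q7 -0.45
row green (array([616.9, 212.1,  -0. ]), np.float64(10.1), np.float64(0.922))
row blue (array([625.9, 101. ,   3.9]), np.float64(-3.0), np.float64(0.951))
row red (array([626.1,   2.2,  15.1]), np.float64(-12.9), np.float64(0.928))
```

View pics/wr6.png

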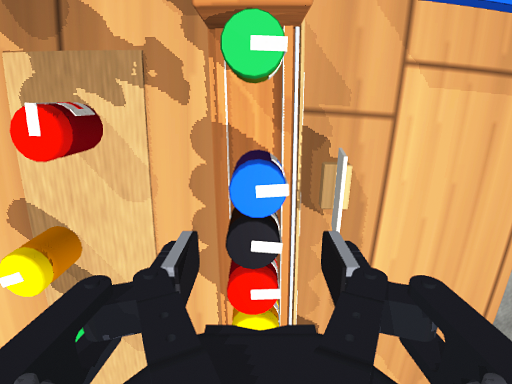

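>>> apply_moves(
  series=[
    [[-0.5,0.4,0,0,0,0],[-0.96,0.77,0,0,0,0],[-0.98,0.79,0,0,0,0],[-0.96,0.77,0,0,0,0],[-0.54,0.43,0,0,0,0]],
  ],
)

```text
clock: 16.98
eef_pos: [432.6, -69.8, 172.7]
tool_rot: [3.141, 0.004, 0.05]
force: [1.0, 0.1, -0.6]
width: 62.6
```

>>> apply_moves(
  series=[
    [[0,0,0,0,0,0],[0,0,0,0,0,0],[0,0,0,0,0,0],[0,0,0,0,0,0],[0,0,0,0,0,0]],
  ],
)

```text
clock: 17.6
eef_pos: [436.7, -67.0, 173.2]
tool_rot: [-3.141, 0.0, 0.053]
force: [0.2, -0.0, -0.2]
width: 62.5
```

```bash
python3 - <<'E'
from h import *
st();im,I=snap('wrist','pics/wr7.png')
for c,g in dict(green=(436,-68),yellow=(428,30)).items():
  print('new',c,lid(im,I,c,g,76))
find('wrist',['new_green_mid'],40)
E
```

```text
t 17.60 tcp [436.7 -67.  173.2] rot [-180.     0.     3.1] w 62.5 F [ 0.2 -0.  -0.2] q7 -0.22
new green (array([433.6, -69.6,   0. ]), np.float64(-111.1), np.float64(0.943))
new yellow (array([398.4,  -1.9,   0. ]), np.float64(-164.4), np.float64(0.294))
wrist new_green_mid 0.93 [258. 189.] [436.1 -78.2]
wrist new_green_mid 0.65 [477.  66.] [626.3  47.3]
```

View pics/wr7.png

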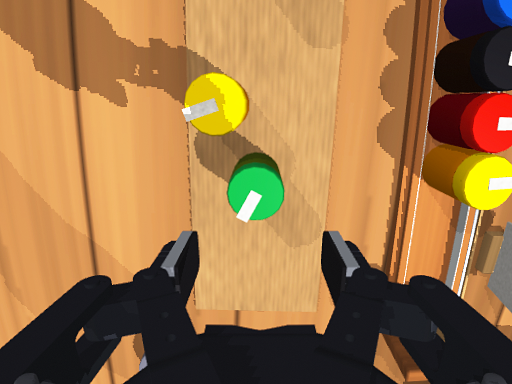

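>>> apply_moves(
  series=[
    [[-0.03,0.04,0,0,0,0.95],[0,0,0,0,0,0.95],[0,0,0,0,0,0.95],[0,0,0,0,0,0.95],[0,0,0,0,0,0.95]],
  ],
)

```text
clock: 18.32
eef_pos: [435.2, -69.5, 173.3]
tool_rot: [-3.142, -0.0, -0.448]
force: [0.1, -0.2, -0.2]
width: 62.4
```

>>> apply_moves(
  series=[
    [[0,0,0,0,0,0.95],[0,0,0,0,0,0.95],[0,0,0,0,0,0.95],[0,0,0,0,0,0.95],[0,0,0,0,0,0.95]],
  ],
)

```text
clock: 18.95
eef_pos: [435.1, -69.4, 173.3]
tool_rot: [-3.141, -0.0, -0.945]
force: [-0.4, -0.0, 1.0]
width: 61.9
```

>>> apply_moves(
  series=[
    [[0,0,0,0,0,0.95],[0,0,0,0,0,0.95],[0,0,0,0,0,0.95],[0,0,0,0,0,0.95],[0,0,0,0,0,0.95]],
  ],
)

```text
clock: 19.58
eef_pos: [435.1, -69.4, 173.3]
tool_rot: [-3.142, 0.0, -1.443]
force: [0.4, 0.6, 0.5]
width: 62.2
```

>>> apply_moves(
  series=[
    [[0,0,0,0,0,0.95],[0,0,0,0,0,0.95],[0,0,0,0,0,0.95],[0,0,0,0,0,0.95],[0,0,0,0,0,0.45]],
  ],
)

```text
clock: 20.2
eef_pos: [435.1, -69.4, 173.3]
tool_rot: [-3.142, -0.0, -1.886]
force: [0.0, -0.3, -1.1]
width: 62.3
```

>>> apply_moves(
  series=[
    [[0,0,0,0,0,0],[0,0,0.4,0,0,0],[0,0,0.5,0,0,0],[0,0,0.3,0,0,0],[0,0,0,0,0,0]],
  ],
)

```text
clock: 20.82
eef_pos: [434.3, -69.5, 112.5]
tool_rot: [3.139, -0.0, -1.884]
force: [0.7, 0.5, -0.1]
width: 62.2
```

```bash
python3 - <<'E'
from h import *
st();im,I=snap('wrist','pics/wr8.png')
for c,g in dict(green=(435,-69),yellow=(402,3)).items():
  print('new',c,lid(im,I,c,g,76))
E
```

```text
t 20.82 tcp [434.3 -69.5 112.5] rot [ 179.9   -0.  -107.9] w 62.2 F [ 0.7  0.5 -0.1] q7 -1.68
new green (array([435.7, -72.5,   1.5]), np.float64(-129.5), np.float64(0.943))
new yellow (array([397.9, -14.4,  -0. ]), np.float64(150.9), np.float64(0.277))
```

```bash
cat >> h.py <<'E'
def strip(im,I,x,y,ztop,rad=24):
    w=cv2.cvtColor(warp(im,I,ztop,x-30,x+30,y-30,y+30,3),cv2.COLOR_BGR2HSV)
    m=((w[...,1]<80)&(w[...,2]>130)).astype(np.uint8); yy,xx=np.mgrid[:180,:180]; m[np.hypot(yy-90,xx-90)>rad*3]=0
    n,lab,s,c=cv2.connectedComponentsWithStats(m); k=1+np.argmax(s[1:,4])
    (cx,cy),(a,b),_=r=cv2.minAreaRect(np.argwhere(lab==k)[:,::-1].astype(np.float32)); B=cv2.boxPoints(r)
    e=B[1]-B[0] if np.linalg.norm(B[1]-B[0])>np.linalg.norm(B[2]-B[1]) else B[2]-B[1]
    v=np.array([-e[1],-e[0]]); c0=np.array([30-cy/3,30-cx/3])
    if v@c0<0: v=-v
    return np.degrees(np.arctan2(v[1],v[0])).round(1),'size',round(max(a,b)/3,1),round(min(a,b)/3,1),'inner end',(c0-v/np.linalg.norm(v)*max(a,b)/6+[x,y]).round(1)
E
python3 - <<'E'
from h import *
st();im,I=snap('wrist','pics/wr9.png')
r=lid(im,I,'green',(435,-70),76);print(r); print(strip(im,I,r[0][0],r[0][1],76),strip(im,I,r[0][0],r[0][1],76,20))
w=warp(im,I,76,380,480,-120,-20,5)
cv2.imwrite('pics/w9.png',np.hstack([w,cv2.resize(im,(300,225))[:0].reshape(0,300,3) if 0 else w[:, :0]]))
E
```

```text
t 20.88 tcp [434.9 -69.6 113.2] rot [ 179.9   -0.  -108. ] w 62.3 F [1.1 0.4 1. ] q7 -1.68
(array([435.7, -72.5,   1.3]), np.float64(-129.1), np.float64(0.944))
(np.float32(-115.1), 'size', 25.3, 10.8, 'inner end', array([434. , -70.2])) (np.float32(-115.5), 'size', 21.3, 10.6, 'inner end', array([434. , -70.2]))
```

View pics/w9.png

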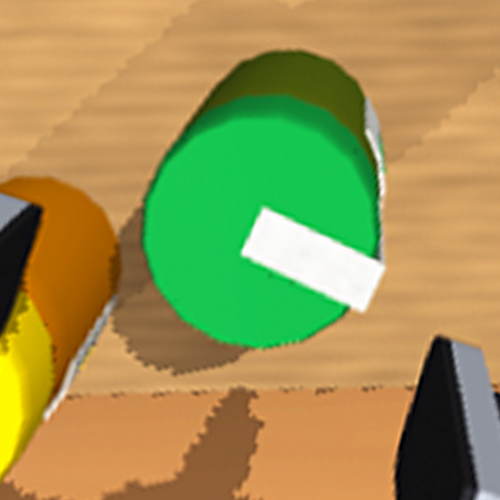

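>>> apply_moves(
  series=[
    [[0,0,0.2,0,0,0.6],[0,0,0.4,0,0,0.57],[0,0,0.5,0,0,0],[0,0,0.4,0,0,0],[0,0,0.22,0,0,0]],
  ],
)

```text
clock: 21.55
eef_pos: [434.5, -68.5, 31.8]
tool_rot: [3.138, 0.002, -2.01]
force: [0.2, 0.1, 0.5]
width: 62.2
```

>>> apply_moves(
  series=[
    [[0,0,0,0,0,0],[0,0,0,0,0,0],[0,0,0,0,0,0],[0,0,0,0,0,0],[0,0,0,0,0,0]],
  ],
  claw=-1,
)

```text
clock: 22.18
eef_pos: [434.5, -68.3, 32.7]
tool_rot: [3.138, 0.003, -2.008]
force: [-0.4, 1.1, -1.8]
width: 48.8
```

>>> apply_moves(
  series=[
    [[0,0,0,0,0,0],[0,0,-0.3,0,0,0],[0,0,-0.7,0,0,0],[0,0,-0.9,0,0,0],[0,0,-0.7,0,0,0]],
  ],
)

```text
clock: 22.8
eef_pos: [434.6, -68.8, 164.0]
tool_rot: [3.138, 0.002, -2.008]
force: [1.8, 0.5, -1.9]
width: 48.9
```

>>> apply_moves(
  series=[
    [[0,0,0,0,0,-0.6],[0,0,0,0,0,-1],[0,0,0,0,0,-1],[0,0,0,0,0,-1],[0,0,0,0,0,-1]],
  ],
)

```text
clock: 23.42
eef_pos: [434.4, -68.7, 162.5]
tool_rot: [3.138, 0.004, -1.522]
force: [-0.8, -0.5, -1.5]
width: 49.0
```

>>> apply_moves(
  series=[
    [[0,0,0,0,0,-1],[0,0,0,0,0,-1],[0,0,0,0,0,-1],[0,0,0,0,0,-1],[0,0,0,0,0,-1]],
  ],
)

```text
clock: 24.05
eef_pos: [434.4, -68.8, 162.5]
tool_rot: [3.141, 0.005, -0.999]
force: [-0.4, -0.1, -2.9]
width: 49.3
```

>>> apply_moves(
  series=[
    [[0,0,0,0,0,-1],[0,0,0,0,0,-1],[0,0,0,0,0,-1],[0,0,0,0,0,-1],[0,0,0,0,0,-1]],
  ],
)

```text
clock: 24.68
eef_pos: [434.3, -68.8, 162.4]
tool_rot: [-3.14, 0.005, -0.475]
force: [-0.2, -0.6, -1.9]
width: 48.8
```

>>> apply_moves(
  series=[
    [[0,0,0,0,0,-1],[0,0,0,0,0,-1],[0,0,0,0,0,-1],[0,0,0,0,0,-1],[0,0,0,0,0,-1.0]],
  ],
)

```text
clock: 25.3
eef_pos: [434.3, -68.9, 162.4]
tool_rot: [-3.138, 0.003, 0.048]
force: [0.4, 0.4, -1.2]
width: 49.0
```

>>> apply_moves(
  series=[
    [[0.3,-0.35,0,0,0,0],[0.6,-0.65,0,0,0,0],[0.7,-0.75,0,0,0,0],[0.7,-0.75,0,0,0,0],[0.7,-0.75,0,0,0,0]],
  ],
)

```text
clock: 25.92
eef_pos: [577.8, 101.3, 162.5]
tool_rot: [-3.138, 0.003, 0.045]
force: [0.4, -0.7, -2.6]
width: 48.8
```

>>> apply_moves(
  series=[
    [[0.6,-0.66,0,0,0,0],[0.37,-0.4,0,0,0,0],[0,0,0,0,0,0],[0,0,0,0,0,0],[0,0,0,0,0,0]],
  ],
)

```text
clock: 26.55
eef_pos: [622.7, 153.8, 162.8]
tool_rot: [-3.139, 0.004, 0.043]
force: [0.1, -0.0, -1.1]
width: 48.9
```

```bash
python3 - <<'E'
from h import *
st();im,I=snap('wrist','pics/wr10.png')
for c,g,z in (('green',(617,215),82),('blue',(625,101),82)):
  r=lid(im,I,c,g,z);print(r); 
  if r:print(strip(im,I,r[0][0],r[0][1],z))
E
```

```text
t 26.55 tcp [622.7 153.8 162.8] rot [-179.8    0.2    2.5] w 48.9 F [ 0.1 -0.  -1.1] q7 -0.28
(array([616.3, 212.6,  13.1]), np.float64(6.7), np.float64(0.894))
(np.float32(0.0), 'size', 25.3, 10.7, 'inner end', array([615. , 213.9]))
None
```

View pics/wr10.png

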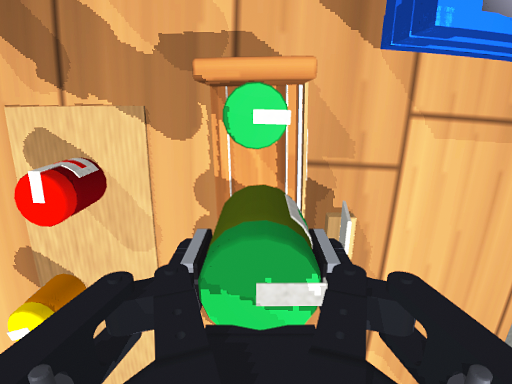

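>>> apply_moves(
  series=[
    [[-0.02,-0.06,0.3,0,0,0],[0,0,0.6,0,0,0],[0,0,0.6,0,0,0],[0,0,0.5,0,0,0],[0,0,0.2,0,0,0]],
  ],
)

```text
clock: 27.22
eef_pos: [620.1, 158.4, 50.5]
tool_rot: [-3.138, 0.007, 0.045]
force: [-0.3, 0.0, -2.2]
width: 49.1
```

>>> apply_moves(
  series=[
    [[0,0,0,0,0,0],[0,0,0,0,0,0],[0,0,0.1,0,0,0],[0,0,0.1,0,0,0],[0,0,0.06,0,0,0]],
  ],
)

```text
clock: 27.85
eef_pos: [621.7, 158.8, 39.6]
tool_rot: [-3.138, 0.003, 0.045]
force: [-0.0, -0.8, -2.2]
width: 48.8
```

>>> apply_moves(
  series=[
    [[0,0,0.02,0,0,0],[0,0,0,0,0,0],[0,0,0,0,0,0],[0,0,0,0,0,0],[0,0,0,0,0,0]],
  ],
)

```text
clock: 28.48
eef_pos: [621.9, 158.9, 39.0]
tool_rot: [-3.137, 0.003, 0.045]
force: [-0.3, -0.6, -1.4]
width: 48.5
```

>>> apply_moves(
  series=[
    [[0,0,0,0,0,0],[0,0,0,0,0,0],[0,0,0,0,0,0],[0,0,0,0,0,0],[0,0,0,0,0,0]],
  ],
  claw=0.46,
)

```text
clock: 29.1
eef_pos: [621.9, 158.9, 38.9]
tool_rot: [-3.137, 0.003, 0.045]
force: [0.7, -0.3, -0.3]
width: 62.5
```

>>> apply_moves(
  series=[
    [[0,0,-0.3,0,0,0],[0,0,-0.6,0,0,0],[0,0,-0.8,0,0,0],[0,0,-0.7,0,0,0],[0,0,-0.2,0,0,0]],
  ],
)

```text
clock: 29.72
eef_pos: [624.0, 158.8, 172.5]
tool_rot: [-3.136, -0.003, 0.045]
force: [2.0, 0.0, -0.6]
width: 62.4
```

```bash
python3 - <<'E'
from h import *
st();im,I=snap('wrist','pics/wr11.png')
for c,g,z in (('green',(617,216),82),('green',(621,158),82),('blue',(625,101),82)):
  r=lid(im,I,c,g,z);print(r); 
  if r:print(strip(im,I,r[0][0],r[0][1],z))
find('top',['new_yellow_mid'],40);im,I=snap('top','pics/t3.png')
E
```

```text
t 29.73 tcp [624.  158.8 172.5] rot [-179.7   -0.2    2.6] w 62.4 F [ 2.   0.  -0.6] q7 -0.28
(array([616.3, 212.7,  -5.6]), np.float64(6.1), np.float64(0.905))
(np.float32(0.0), 'size', 25.3, 10.7, 'inner end', array([615. , 213.7]))
(array([622. , 159.7,   0.8]), np.float64(-8.3), np.float64(0.939))
(np.float32(3.9), 'size', 25.8, 11.6, 'inner end', array([620.3, 157.2]))
(array([625.9, 101.3,   9.7]), np.float64(-5.4), np.float64(0.953))
(np.float32(5.7), 'size', 25.8, 10.8, 'inner end', array([624.2,  99.2]))
```

>>> apply_moves(
  series=[
    [[0.02,0.4,0,0,0,-0.08],[0,0.8,0,0,0,0],[0,0.9,0,0,0,0],[0,0.9,0,0,0,0],[0,0.8,0,0,0,0]],
  ],
)

```text
clock: 30.5
eef_pos: [632.0, -35.4, 166.5]
tool_rot: [-3.139, 0.006, 0.052]
force: [1.0, 0.3, 0.4]
width: 62.5
```

>>> apply_moves(
  series=[
    [[0,0.37,0,0,0,0],[0,0,0.4,0,0,0],[0,0,0.4,0,0,0],[0,0,0.2,0,0,0],[0,0,0,0,0,0]],
  ],
)

```text
clock: 31.12
eef_pos: [633.4, -49.1, 117.0]
tool_rot: [-3.137, 0.005, 0.054]
force: [0.6, 1.1, -0.7]
width: 62.0
```

```bash
python3 - <<'E'
from h import *
st();im,I=snap('wrist','pics/wr12.png')
for c,g,z in (('red',(630,0),82),('yellow',(632,-50),82)):
  r=lid(im,I,c,g,z);print(r); 
  if r:print(strip(im,I,r[0][0],r[0][1],z))
E
```

```text
t 31.12 tcp [633.4 -49.1 117. ] rot [-179.7    0.3    3.1] w 62.0 F [ 0.6  1.1 -0.7] q7 0.03
(array([626.3,  -0.9,  13.4]), np.float64(7.8), np.float64(0.914))
(np.float32(4.6), 'size', 25.5, 10.7, 'inner end', array([ 6.246e+02, -6.000e-01]))
(array([630.8, -48.2,   1.3]), np.float64(-5.6), np.float64(0.95))
(np.float32(7.4), 'size', 25.8, 10.8, 'inner end', array([629.2, -50.5]))
```

>>> apply_moves(
  series=[
    [[-0.03,0.01,0.3,0,0,-0.06],[0,0,0.5,0,0,0],[0,0,0.5,0,0,0],[0,0,0.35,0,0,0],[0,0,0,0,0,0]],
  ],
)

```text
clock: 31.8
eef_pos: [631.2, -49.8, 34.1]
tool_rot: [-3.137, 0.005, 0.06]
force: [-0.2, 0.4, -0.1]
width: 62.0
```

>>> apply_moves(
  series=[
    [[0,0,0,0,0,0],[0,0,0,0,0,0],[0,0,0,0,0,0],[0,0,0,0,0,0],[0,0,0,0,0,0]],
  ],
  claw=-1,
)

```text
clock: 32.42
eef_pos: [632.8, -49.9, 36.1]
tool_rot: [-3.138, 0.002, 0.06]
force: [-1.2, -0.0, 4.0]
width: 48.6
```

>>> apply_moves(
  series=[
    [[0,0.15,0,0,0,0],[0,0.3,0,0,0,0],[0,0.35,0,0,0,0],[0,0.35,0,0,0,0],[0,0.35,0,0,0,0]],
  ],
)

```text
clock: 33.05
eef_pos: [638.0, -122.6, 36.1]
tool_rot: [-3.134, 0.0, 0.061]
force: [-0.7, 6.1, 7.4]
width: 49.1
```

>>> apply_moves(
  series=[
    [[0,0.35,0,0,0,0],[0,0.3,0,0,0,0],[0,0.17,0,0,0,0],[0,0,0,0,0,0],[0,0,0,0,0,0]],
  ],
)

```text
clock: 33.67
eef_pos: [640.5, -165.5, 36.1]
tool_rot: [-3.137, 0.0, 0.06]
force: [0.2, 2.3, 5.9]
width: 49.1
```

>>> apply_moves(
  series=[
    [[0,0,0,0,0,0],[0,0,0,0,0,0],[0,0,0,0,0,0],[0,0,0,0,0,0],[0,0,0,0,0,0]],
  ],
  claw=0.46,
)

```text
clock: 34.3
eef_pos: [639.2, -165.7, 34.9]
tool_rot: [-3.137, 0.003, 0.06]
force: [-0.1, 0.1, 0.3]
width: 62.0
```

>>> apply_moves(
  series=[
    [[0,0,-0.4,0,0,0],[0,0,-0.8,0,0,0],[0,0,-0.9,0,0,0],[0,0,-0.6,0,0,0],[0,0,0,0,0,0]],
  ],
)

```text
clock: 34.92
eef_pos: [642.0, -166.7, 174.7]
tool_rot: [-3.14, -0.005, 0.06]
force: [-0.9, -0.0, 0.1]
width: 62.2
```

```bash
python3 - <<'E'
from h import *
st();im,I=snap('wrist','pics/wr13.png')
for c,g,z in (('yellow',(637,-165),82),):
  r=lid(im,I,c,g,z);print(r); 
  if r:print(strip(im,I,r[0][0],r[0][1],z))
E
```

```text
t 34.92 tcp [ 642.  -166.7  174.7] rot [-179.9   -0.3    3.4] w 62.2 F [-0.9 -0.   0.1] q7 0.20
(array([ 640.6, -164.1,    0. ]), np.float64(-3.4), np.float64(0.947))
(np.float32(7.1), 'size', 25.8, 11.0, 'inner end', array([ 639., -166.]))
```

```bash
python3 - <<'E'
from h import *
im,I=snap('top','pics/t4.png')
for c,g in (('yellow',(400,5)),('red',(436,138))):
  r=lid(im,I,c,g,76);print(r)
  if r:print(strip(im,I,r[0][0],r[0][1],76))
cv2.imwrite('pics/w4.png',cv2.resize(warp(im,I,76,340,680,-280,280,1.4),None,fx=1,fy=1))
E
```

```text
(array([397.1,  -0.5,  16.7]), np.float64(-158.8), np.float64(0.962))
(np.float32(-159.9), 'size', 25.2, 10.5, 'inner end', array([398.5,  -0.6]))
(array([434.8, 136.1,  -0. ]), np.float64(83.1), np.float64(0.935))
(np.float32(90.0), 'size', 22.7, 12.0, 'inner end', array([436.1, 137.4]))
```

View pics/w4.png

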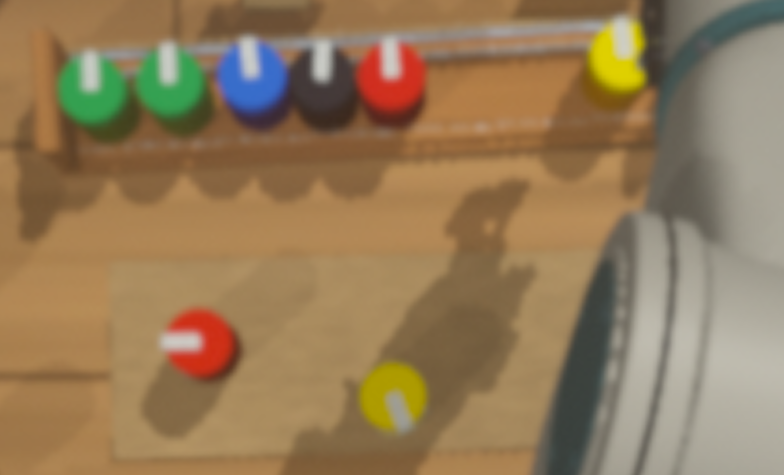

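>>> apply_moves(
  series=[
    [[-0.3,-0.5,0,0,0,0],[-0.5,-0.86,0,0,0,0],[-0.54,-0.93,0,0,0,0],[-0.54,-0.93,0,0,0,0],[-0.54,-0.93,0,0,0,0]],
  ],
)

```text
clock: 35.65
eef_pos: [504.6, 35.0, 170.4]
tool_rot: [-3.137, 0.005, 0.06]
force: [0.6, 1.2, 0.0]
width: 62.5
```

>>> apply_moves(
  series=[
    [[-0.54,-0.93,0,0,0,0],[-0.45,-0.76,0,0,0,0],[-0.27,-0.47,0,0,0,-0.5],[0,0,0,0,0,-0.9],[0,0,0,0,0,-1]],
  ],
)

```text
clock: 36.28
eef_pos: [436.0, 138.1, 171.1]
tool_rot: [-3.137, 0.004, 0.316]
force: [0.0, -0.4, -0.0]
width: 62.3
```

>>> apply_moves(
  series=[
    [[0,0,0,0,0,-1],[0,0,0,0,0,-1],[0,0,0,0,0,-1],[0,0,0,0,0,-1],[0,0,0,0,0,-1]],
  ],
)

```text
clock: 36.9
eef_pos: [436.3, 137.4, 171.0]
tool_rot: [-3.136, 0.001, 0.838]
force: [0.1, -0.3, 0.3]
width: 62.1
```

>>> apply_moves(
  series=[
    [[0,0,0,0,0,-1],[0,0,0,0,0,-1],[0,0,0,0,0,-1],[0,0,0,0,0,-1],[0,0,0,0,0,-1]],
  ],
)

```text
clock: 37.52
eef_pos: [436.3, 137.4, 171.0]
tool_rot: [-3.136, -0.002, 1.362]
force: [-0.3, 0.3, 0.4]
width: 62.1
```

>>> apply_moves(
  series=[
    [[0,0,0,0,0,-0.9],[0,0,0.3,0,0,-0.7],[0,0,0.5,0,0,0],[0,0,0.3,0,0,0],[0,0,0,0,0,0]],
  ],
)

```text
clock: 38.15
eef_pos: [435.5, 137.5, 115.4]
tool_rot: [-3.135, -0.002, 1.526]
force: [-0.5, 0.6, 0.3]
width: 62.5
```

```bash
python3 - <<'E'
from h import *
st();im,I=snap('wrist','pics/wr14.png')
for c,g,z in (('red',(437,138),76),):
  r=lid(im,I,c,g,z);print(r); 
  if r:print(strip(im,I,r[0][0],r[0][1],z))
E
```

```text
t 38.15 tcp [435.5 137.5 115.4] rot [-1.796e+02 -1.000e-01  8.740e+01] w 62.5 F [-0.5  0.6  0.3] q7 0.67
(array([434.7, 138.5,  51.9]), np.float64(78.0), np.float64(0.935))
(np.float32(91.6), 'size', 25.7, 10.6, 'inner end', array([437.1, 136.8]))
```

>>> apply_moves(
  series=[
    [[0,0.02,0.3,0,0,-0.4],[0,0,0.5,0,0,-0.37],[0,0,0.5,0,0,0],[0,0,0.3,0,0,0],[0,0,0.1,0,0,0]],
  ],
)

```text
clock: 38.83
eef_pos: [437.3, 138.2, 30.9]
tool_rot: [-3.138, -0.004, 1.608]
force: [-0.2, 0.5, 0.4]
width: 62.6
```

>>> apply_moves(
  series=[
    [[0,0,0,0,0,0],[0,0,0,0,0,0],[0,0,0,0,0,0],[0,0,0,0,0,0],[0,0,0,0,0,0]],
  ],
  claw=-1,
)

```text
clock: 39.45
eef_pos: [437.8, 138.2, 31.9]
tool_rot: [-3.139, -0.004, 1.606]
force: [-0.4, 0.2, -1.6]
width: 48.8
```

>>> apply_moves(
  series=[
    [[0,0,0,0,0,0],[0,0,-0.3,0,0,0],[0,0,-0.7,0,0,0],[0,0,-0.9,0,0,0],[0,0,-0.7,0,0,0]],
  ],
)

```text
clock: 40.08
eef_pos: [438.1, 137.8, 163.4]
tool_rot: [-3.139, -0.004, 1.606]
force: [0.4, 0.2, -2.5]
width: 48.7
```

>>> apply_moves(
  series=[
    [[0,0,0,0,0,0.5],[0,0,0,0,0,0.95],[0,0,0,0,0,1],[0,0,0,0,0,1],[0,0,0,0,0,1]],
  ],
)

```text
clock: 40.7
eef_pos: [437.8, 137.6, 161.7]
tool_rot: [-3.137, -0.002, 1.137]
force: [0.1, -0.1, -1.5]
width: 49.1
```

>>> apply_moves(
  series=[
    [[0,0,0,0,0,1],[0,0,0,0,0,1],[0,0,0,0,0,1],[0,0,0,0,0,1],[0,0,0,0,0,1]],
  ],
)

```text
clock: 41.32
eef_pos: [437.8, 137.7, 161.7]
tool_rot: [-3.137, 0.001, 0.614]
force: [-0.5, -0.7, -1.1]
width: 48.9
```

>>> apply_moves(
  series=[
    [[0,0,0,0,0,1],[0,0,0,0,0,1],[0,0,0,0,0,1],[0,0,0,0,0,1],[0,0,0,0,0,1]],
  ],
)

```text
clock: 41.95
eef_pos: [437.7, 137.7, 161.7]
tool_rot: [-3.137, 0.003, 0.09]
force: [-0.4, 1.1, -2.4]
width: 49.0
```

>>> apply_moves(
  series=[
    [[0,0,0,0,0,0.32],[0,0,0,0,0,0],[0,0,0,0,0,0],[0,0,0,0,0,0],[0,0,0,0,0,0]],
  ],
)

```text
clock: 42.58
eef_pos: [438.1, 137.7, 161.8]
tool_rot: [-3.137, 0.003, 0.06]
force: [-0.1, -0.3, -1.9]
width: 49.0
```

>>> apply_moves(
  series=[
    [[0.25,0.28,0,0,0,0],[0.5,0.55,0,0,0,0],[0.65,0.73,0,0,0,0],[0.65,0.73,0,0,0,0],[0.65,0.73,0,0,0,0]],
  ],
)

```text
clock: 43.2
eef_pos: [583.5, -7.7, 160.7]
tool_rot: [-3.138, 0.002, 0.059]
force: [0.4, 1.6, -2.9]
width: 49.2
```

>>> apply_moves(
  series=[
    [[0.6,0.66,0,0,0,0],[0.35,0.4,0,0,0,0],[0,0,0,0,0,0],[0,0,0,0,0,0],[0,0,0,0,0,0]],
  ],
)

```text
clock: 43.82
eef_pos: [631.9, -54.0, 160.5]
tool_rot: [-3.137, 0.003, 0.061]
force: [0.4, -0.2, -1.6]
width: 49.1
```

```bash
python3 - <<'E'
from h import *
st();im,I=snap('wrist','pics/wr15.png')
for c,g,z in (('red',(629,-1),82),('blue',(624,100),82)):
  r=lid(im,I,c,g,z);print(r); 
  if r:print(strip(im,I,r[0][0],r[0][1],z))
E
```

```text
t 43.83 tcp [631.9 -54.  160.5] rot [-179.7    0.2    3.5] w 49.1 F [ 0.4 -0.2 -1.6] q7 0.02
(array([626.3,  -1. ,   9. ]), np.float64(7.7), np.float64(0.917))
(np.float32(5.0), 'size', 25.7, 10.6, 'inner end', array([624.4,  -0.7]))
(array([628. ,  66.5,  -0. ]), np.float64(-55.0), np.float64(0.166))
(np.float32(49.2), 'size', 43.7, 19.9, 'inner end', array([625.4,  42.1]))
```

View pics/wr15.png

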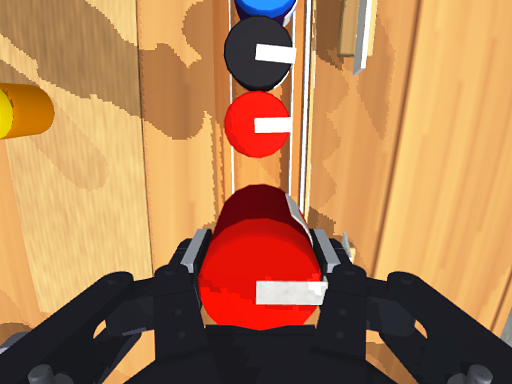

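>>> apply_moves(
  series=[
    [[0,0.03,0.3,0,0,0],[0,0,0.6,0,0,0],[0,0,0.6,0,0,0],[0,0,0.5,0,0,0],[0,0,0.2,0,0,0]],
  ],
)

```text
clock: 44.5
eef_pos: [630.6, -55.7, 48.2]
tool_rot: [-3.137, 0.006, 0.06]
force: [-0.4, 0.8, -1.7]
width: 49.0
```

>>> apply_moves(
  series=[
    [[0,0,0,0,0,0],[0,0,0,0,0,0],[0,0,0.1,0,0,0],[0,0,0.1,0,0,0],[0,0,0.06,0,0,0]],
  ],
)

```text
clock: 45.12
eef_pos: [632.1, -55.9, 37.8]
tool_rot: [-3.137, 0.003, 0.06]
force: [-6.1, 0.4, 21.8]
width: 49.1
```

>>> apply_moves(
  series=[
    [[0,0,0,0,0,0],[0,0,0,0,0,0],[0,0,0,0,0,0],[0,0,0,0,0,0],[0,0,0,0,0,0]],
  ],
)

```text
clock: 45.75
eef_pos: [632.1, -56.0, 37.9]
tool_rot: [-3.138, 0.003, 0.06]
force: [-2.7, 0.3, 5.4]
width: 48.5
```

>>> apply_moves(
  series=[
    [[0,0,0,0,0,0],[0,0,0,0,0,0],[0,0,0,0,0,0],[0,0,0,0,0,0],[0,0,0,0,0,0]],
  ],
  claw=0.46,
)

```text
clock: 46.38
eef_pos: [632.2, -55.9, 37.4]
tool_rot: [-3.137, 0.003, 0.06]
force: [1.2, 0.1, -0.4]
width: 62.6
```

>>> apply_moves(
  series=[
    [[0,0,-0.3,0,0,0],[0,0,-0.6,0,0,0],[0,0,-0.8,0,0,0],[0,0,-0.7,0,0,0],[0,0,-0.2,0,0,0]],
  ],
)

```text
clock: 47.0
eef_pos: [634.3, -56.6, 171.0]
tool_rot: [-3.138, -0.003, 0.06]
force: [1.2, 0.6, -0.2]
width: 62.3
```

>>> apply_moves(
  series=[
    [[-0.3,-0.1,0,0,0,0],[-0.7,-0.2,0,0,0,0],[-0.8,-0.25,0,0,0,0],[-0.8,-0.25,0,0,0,0],[-0.8,-0.25,0,0,0,0]],
  ],
)

```text
clock: 47.62
eef_pos: [457.9, -13.9, 167.9]
tool_rot: [-3.137, 0.003, 0.06]
force: [-0.2, 0.8, 0.9]
width: 62.6
```

>>> apply_moves(
  series=[
    [[-0.7,-0.21,0,0,0,0],[-0.44,-0.15,0,0,0,0],[0,0,0,0,0,0],[0,0,0,0,0,0],[0,0,0,0,0,0]],
  ],
)

```text
clock: 48.25
eef_pos: [403.0, 0.1, 168.3]
tool_rot: [-3.137, 0.002, 0.059]
force: [0.2, 0.6, 0.2]
width: 62.2
```

```bash
python3 - <<'E'
from h import *
s=st();print(np.round(s['qpos'],2));im,I=snap('wrist','pics/wr16.png')
for c,g,z in (('yellow',(400,1),76),):
  r=lid(im,I,c,g,z);print(r); 
  if r:print(strip(im,I,r[0][0],r[0][1],z))
E
```

```text
t 48.25 tcp [4.030e+02 1.000e-01 1.683e+02] rot [-1.798e+02  1.000e-01  3.400e+00] w 62.2 F [0.2 0.6 0.2] q7 -0.11
[ 0.03  0.4  -0.12  2.23  0.09  0.52 -0.11]
(array([398.1,   0.8,   0.4]), np.float64(-149.2), np.float64(0.954))
(np.float32(-159.0), 'size', 24.8, 10.5, 'inner end', array([399.5,  -0.6]))
```

>>> apply_moves(
  series=[
    [[-0.05,0,0,0,0,0.57],[0,0,0,0,0,1],[0,0,0,0,0,1],[0,0,0,0,0,1],[0,0,0,0,0,1]],
  ],
)

```text
clock: 48.92
eef_pos: [399.9, 0.0, 168.3]
tool_rot: [-3.139, 0.004, -0.423]
force: [0.3, -0.9, -0.3]
width: 62.2
```

>>> apply_moves(
  series=[
    [[0,0,0,0,0,1],[0,0,0,0,0,1],[0,0,0,0,0,1],[0,0,0,0,0,1],[0,0,0,0,0,1]],
  ],
)

```text
clock: 49.55
eef_pos: [399.9, 0.0, 168.3]
tool_rot: [-3.142, 0.005, -0.946]
force: [0.1, -0.9, -0.2]
width: 62.6
```

>>> apply_moves(
  series=[
    [[0,0,0,0,0,1],[0,0,0,0,0,1],[0,0,0,0,0,1],[0,0,0,0,0,1],[0,0,0,0,0,1]],
  ],
)

```text
clock: 50.18
eef_pos: [399.9, 0.1, 168.3]
tool_rot: [3.139, 0.004, -1.47]
force: [-0.3, 0.0, -0.6]
width: 62.4
```

>>> apply_moves(
  series=[
    [[0,0,0,0,0,1],[0,0,0,0,0,1],[0,0,0,0,0,1],[0,0,0,0,0,1],[0,0,0,0,0,1]],
  ],
)

```text
clock: 50.8
eef_pos: [399.9, 0.1, 168.3]
tool_rot: [3.138, 0.002, -1.993]
force: [-0.0, 0.2, 1.1]
width: 62.4
```

>>> apply_moves(
  series=[
    [[0,0,0,0,0,1],[0,0,0,0,0,1],[0,0,0,0,0,1],[0,0,0,0,0,1],[0,0,0,0,0,1]],
  ],
)

```text
clock: 51.42
eef_pos: [399.9, 0.1, 168.3]
tool_rot: [3.137, -0.0, -2.516]
force: [-0.0, 0.1, -0.3]
width: 62.1
```

>>> apply_moves(
  series=[
    [[0,0,0.2,0,0,0],[0,0,0.4,0,0,0],[0,0,0.3,0,0,0],[0,0,0.1,0,0,0],[0,0,0,0,0,0]],
  ],
)

```text
clock: 52.05
eef_pos: [399.1, 0.2, 118.1]
tool_rot: [3.136, -0.001, -2.513]
force: [-0.3, -0.2, 0.1]
width: 62.3
```

```bash
python3 - <<'E'
from h import *
s=st();print(np.round(s['qpos'],2));im,I=snap('wrist','pics/wr17.png')
for c,g,z in (('yellow',(400,1),76),):
  r=lid(im,I,c,g,z);print(r); 
  if r:print(strip(im,I,r[0][0],r[0][1],z))
E
```

```text
t 52.05 tcp [3.991e+02 2.000e-01 1.181e+02] rot [ 179.7   -0.  -144. ] w 62.3 F [-0.3 -0.2  0.1] q7 -1.88
[-0.41  0.55  0.5   2.3  -0.66  0.43 -1.88]
(array([399.3,  -2.8,   1.9]), np.float64(-171.0), np.float64(0.95))
(np.float32(-158.4), 'size', 24.9, 10.4, 'inner end', array([ 3.994e+02, -3.000e-01]))
```

>>> apply_moves(
  series=[
    [[0,0,0.3,0,0,0],[0,0,0.5,0,0,0],[0,0,0.5,0,0,0],[0,0,0.3,0,0,0],[0,0,0.13,0,0,0]],
  ],
)

```text
clock: 52.72
eef_pos: [400.7, 0.6, 34.0]
tool_rot: [3.134, -0.004, -2.515]
force: [0.4, -0.4, 0.1]
width: 62.0
```

>>> apply_moves(
  series=[
    [[0,0,0,0,0,0],[0,0,0,0,0,0],[0,0,0,0,0,0],[0,0,0,0,0,0],[0,0,0,0,0,0]],
  ],
  claw=-1,
)

```text
clock: 53.35
eef_pos: [401.2, 1.0, 34.6]
tool_rot: [3.134, -0.002, -2.514]
force: [0.1, 0.3, 5.6]
width: 48.9
```

>>> apply_moves(
  series=[
    [[0,0,0,0,0,0],[0,0,-0.3,0,0,0],[0,0,-0.7,0,0,0],[0,0,-0.9,0,0,0],[0,0,-0.7,0,0,0]],
  ],
)

```text
clock: 53.98
eef_pos: [401.4, 0.1, 165.5]
tool_rot: [3.134, -0.004, -2.514]
force: [0.0, 0.0, -1.3]
width: 48.7
```

>>> apply_moves(
  series=[
    [[0,0,0,0,0,-0.5],[0,0,0,0,0,-1],[0,0,0,0,0,-1],[0,0,0,0,0,-1],[0,0,0,0,0,-1]],
  ],
)

```text
clock: 54.6
eef_pos: [401.2, 0.3, 164.1]
tool_rot: [3.133, -0.0, -2.039]
force: [0.1, -0.8, -1.7]
width: 49.0
```

>>> apply_moves(
  series=[
    [[0,0,0,0,0,-1],[0,0,0,0,0,-1],[0,0,0,0,0,-1],[0,0,0,0,0,-1],[0,0,0,0,0,-1]],
  ],
)

```text
clock: 55.22
eef_pos: [401.2, 0.2, 164.0]
tool_rot: [3.134, 0.004, -1.515]
force: [-0.2, -0.3, -1.5]
width: 48.6
```

>>> apply_moves(
  series=[
    [[0,0,0,0,0,-1],[0,0,0,0,0,-1],[0,0,0,0,0,-1],[0,0,0,0,0,-1],[0,0,0,0,0,-1]],
  ],
)

```text
clock: 55.85
eef_pos: [401.2, 0.1, 164.0]
tool_rot: [3.137, 0.008, -0.992]
force: [-0.8, 0.2, -2.5]
width: 48.6
```

>>> apply_moves(
  series=[
    [[0,0,0,0,0,-1],[0,0,0,0,0,-1],[0,0,0,0,0,-1],[0,0,0,0,0,-1],[0,0,0,0,0,-1]],
  ],
)

```text
clock: 56.48
eef_pos: [401.2, 0.1, 164.0]
tool_rot: [3.141, 0.009, -0.468]
force: [0.3, 0.0, -1.6]
width: 48.8
```

>>> apply_moves(
  series=[
    [[0,0,0,0,0,-1],[0,0,0,0,0,-1],[0,0,0,0,0,-1],[0,0,0,0,0,-1],[0,0,0,0,0,-1]],
  ],
)

```text
clock: 57.1
eef_pos: [401.2, 0.1, 164.0]
tool_rot: [-3.137, 0.008, 0.055]
force: [0.2, 0.2, -2.0]
width: 49.4
```

>>> apply_moves(
  series=[
    [[0,0,0,0,0,-1],[0,0,0,0,0,-1],[0,0,0,0,0,-0.57],[0,0,0,0,0,0],[0,0,0,0,0,0]],
  ],
)

```text
clock: 57.72
eef_pos: [401.5, 0.1, 164.1]
tool_rot: [-3.136, 0.006, 0.32]
force: [0.3, 0.6, -2.3]
width: 48.6
```

>>> apply_moves(
  series=[
    [[0.25,0.24,0,0,0,0],[0.5,0.48,0,0,0,0],[0.66,0.63,0,0,0,0],[0.66,0.63,0,0,0,0],[0.66,0.63,0,0,0,0]],
  ],
)

```text
clock: 58.35
eef_pos: [573.5, -81.0, 162.5]
tool_rot: [-3.135, 0.006, 0.321]
force: [0.3, 0.1, -2.1]
width: 48.7
```

>>> apply_moves(
  series=[
    [[0.62,0.58,0,0,0,0],[0.41,0.39,0,0,0,0],[0,0,0,0,0,0],[0,0,0,0,0,0],[0,0,0,0,0,0]],
  ],
)

```text
clock: 58.98
eef_pos: [635.7, -109.4, 162.1]
tool_rot: [-3.135, 0.007, 0.322]
force: [0.0, 0.6, -1.8]
width: 48.5
```

```bash
python3 - <<'E'
from h import *
st();im,I=snap('wrist','pics/wr18.png')
for c,g,z in (('red',(632,-56),82),('red',(628,-1),82)):
  r=lid(im,I,c,g,z);print(r); 
  if r:print(strip(im,I,r[0][0],r[0][1],z))
E
```

```text
t 58.98 tcp [ 635.7 -109.4  162.1] rot [-179.6    0.4   18.5] w 48.5 F [ 0.   0.6 -1.8] q7 0.43
(array([632.2, -57.1,   9.9]), np.float64(4.8), np.float64(0.92))Traceback (most recent call last):
  File "<stdin>", line 5, in <module>
  File "h.py", line 54, in strip
    m=((w[...,1]<80)&(w[...,2]>130)).astype(np.uint8); yy,xx=np.mgrid[:180,:180]; m[np.hypot(yy-90,xx-90)>rad*3]=0
                                                                                  ~^^^^^^^^^^^^^^^^^^^^^^^^^^^^^
IndexError: boolean index did not match indexed array along axis 1; size of axis is 179 but size of corresponding boolean axis is 180
```

View pics/wr18.png

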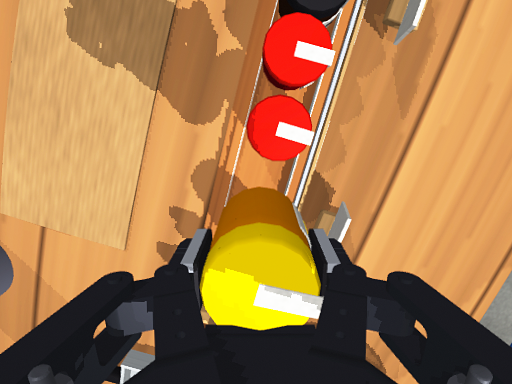

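>>> apply_moves(
  series=[
    [[-0.01,0.03,0.3,0,0,0],[0,0,0.6,0,0,0],[0,0,0.6,0,0,0],[0,0,0.5,0,0,0],[0,0,0.2,0,0,0]],
  ],
)

```text
clock: 59.65
eef_pos: [634.1, -111.1, 49.8]
tool_rot: [-3.134, 0.009, 0.322]
force: [-0.4, -0.6, -1.1]
width: 49.2
```

>>> apply_moves(
  series=[
    [[0,0,0,0,0,0],[0,0,0,0,0,0],[0,0,0.1,0,0,0],[0,0,0.1,0,0,0],[0,0,0.04,0,0,0]],
  ],
)

```text
clock: 60.28
eef_pos: [635.7, -111.2, 40.9]
tool_rot: [-3.135, 0.006, 0.322]
force: [-5.5, 0.8, 15.3]
width: 48.9
```

>>> apply_moves(
  series=[
    [[0,0,0,0,0,0],[0,0,0,0,0,0],[0,0,0,0,0,0],[0,0,0,0,0,0],[0,0,0,0,0,0]],
  ],
)

```text
clock: 60.9
eef_pos: [635.7, -111.2, 41.0]
tool_rot: [-3.136, 0.006, 0.322]
force: [-2.7, 0.4, 5.6]
width: 49.0
```

>>> apply_moves(
  series=[
    [[0,0,0,0,0,0],[0,0,0,0,0,0],[0,0,0,0,0,0],[0,0,0,0,0,0],[0,0,0,0,0,0]],
  ],
  claw=0.46,
)

```text
clock: 61.52
eef_pos: [635.8, -111.3, 40.1]
tool_rot: [-3.136, 0.006, 0.322]
force: [-0.0, 0.7, -0.1]
width: 62.6
```

>>> apply_moves(
  series=[
    [[0,0,-0.3,0,0,0],[0,0,-0.6,0,0,0],[0,0,-0.8,0,0,0],[0,0,-0.7,0,0,0],[0,0,-0.2,0,0,0]],
  ],
)

```text
clock: 62.15
eef_pos: [638.5, -112.1, 173.8]
tool_rot: [-3.138, 0.0, 0.321]
force: [-0.0, 0.3, -0.4]
width: 62.6
```

>>> apply_moves(
  series=[
    [[0,0,0,0,0,0.8],[0,0,0,0,0,0.9],[0,0,0,0,0,0.8],[0,0,0,0,0,0],[0,0.3,0,0,0,0]],
  ],
)

```text
clock: 62.78
eef_pos: [637.6, -125.4, 169.8]
tool_rot: [-3.136, 0.007, 0.064]
force: [0.1, -0.6, -0.4]
width: 62.3
```

>>> apply_moves(
  series=[
    [[0,0.7,0,0,0,0],[0,0.7,0,0,0,0],[0,0.54,0,0,0,0],[0,0,0,0,0,0],[0,0,0,0,0,0]],
  ],
)

```text
clock: 63.4
eef_pos: [643.2, -223.0, 169.4]
tool_rot: [-3.136, 0.007, 0.06]
force: [0.3, 0.6, -0.3]
width: 62.4
```

```bash
sed -i 's/yy,xx=np.mgrid\[:180,:180\]/yy,xx=np.mgrid[:m.shape[0],:m.shape[1]]/' h.py; python3 - <<'E'
from h import *
st();im,I=snap('wrist','pics/wr19.png')
for c,g,z in (('yellow',(636,-111),82),('yellow',(640,-166),82)):
  r=lid(im,I,c,g,z);print(r); 
  if r:print(strip(im,I,r[0][0],r[0][1],z))
find('wrist',['divider_tab'],105)
E
```

```text
t 63.40 tcp [ 643.2 -223.   169.4] rot [-179.7    0.4    3.5] w 62.4 F [ 0.3  0.6 -0.3] q7 0.38
(array([ 636.5, -115.9,    0. ]), np.float64(12.7), np.float64(0.925))
(np.float32(4.3), 'size', 25.5, 10.4, 'inner end', array([ 634.8, -114.6]))
(array([ 640.6, -166.5,   10.9]), np.float64(10.9), np.float64(0.914))
(np.float32(7.0), 'size', 25.6, 10.3, 'inner end', array([ 638.9, -166.1]))
wrist divider_tab 0.92 [263. 195.] [ 645. -217.]
```

View pics/wr19.png

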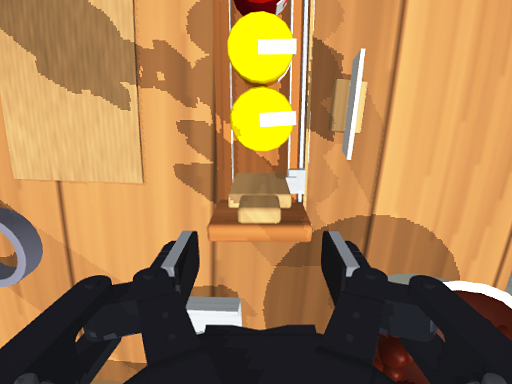

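>>> apply_moves(
  series=[
    [[-0.02,0,0.3,0,0,0],[0,0,0.5,0,0,0],[0,0,0.4,0,0,0],[0,0,0.25,0,0,0],[0,0,0,0,0,0]],
  ],
)

```text
clock: 64.12
eef_pos: [641.2, -223.0, 95.8]
tool_rot: [-3.136, 0.009, 0.06]
force: [0.2, -0.6, 0.8]
width: 62.4
```

>>> apply_moves(
  series=[
    [[0,0,0,0,0,0],[0,0,0,0,0,0],[0,0,0,0,0,0],[0,0,0,0,0,0],[0,0,0,0,0,0]],
  ],
  claw=-1,
)

```text
clock: 64.75
eef_pos: [642.2, -223.7, 98.4]
tool_rot: [-3.138, 0.006, 0.06]
force: [-2.0, -0.2, 4.9]
width: 28.8
```

>>> apply_moves(
  series=[
    [[0,-0.1,0,0,0,0],[0,-0.15,0,0,0,0],[0,-0.15,0,0,0,0],[0,-0.15,0,0,0,0],[0,-0.15,0,0,0,0]],
  ],
)

```text
clock: 65.38
eef_pos: [640.3, -190.2, 98.4]
tool_rot: [-3.14, 0.005, 0.059]
force: [-1.1, -5.4, 4.3]
width: 29.0
```

>>> apply_moves(
  series=[
    [[0,-0.08,0,0,0,0],[0,-0.08,0,0,0,0],[0,-0.05,0,0,0,0],[0,-0.03,0,0,0,0],[0,0,0,0,0,0]],
  ],
)

```text
clock: 66.0
eef_pos: [639.6, -179.5, 98.4]
tool_rot: [-3.141, 0.005, 0.058]
force: [-0.8, -5.3, 4.8]
width: 28.9
```

>>> apply_moves(
  series=[
    [[0,-0.06,0,0,0,0],[0,-0.06,0,0,0,0],[0,-0.04,0,0,0,0],[0,0,0,0,0,0],[0,0,0,0,0,0]],
  ],
)

```text
clock: 66.62
eef_pos: [639.2, -173.4, 98.4]
tool_rot: [3.14, 0.004, 0.058]
force: [0.4, -8.5, 3.9]
width: 28.6
```

>>> apply_moves(
  series=[
    [[0,-0.04,0,0,0,0],[0,-0.02,0,0,0,0],[0,0,0,0,0,0],[0,0,0,0,0,0],[0,0,0,0,0,0]],
  ],
)

```text
clock: 67.25
eef_pos: [639.1, -170.6, 98.4]
tool_rot: [3.139, 0.004, 0.058]
force: [-0.3, -9.1, 4.1]
width: 28.4
```

>>> apply_moves(
  series=[
    [[0,-0.04,0,0,0,0],[0,-0.02,0,0,0,0],[0,0,0,0,0,0],[0,0,0,0,0,0],[0,0,0,0,0,0]],
  ],
)

```text
clock: 67.88
eef_pos: [638.9, -167.6, 98.4]
tool_rot: [3.139, 0.004, 0.058]
force: [0.2, -8.2, 3.9]
width: 28.9
```

```bash
python3 - <<'E'
from h import *
s=st();im,I=snap('wrist','pics/wr20.png')
for c,g,z in (('yellow',(636,-140),82),('yellow',(634,-90),82)):
  r=lid(im,I,c,g,z);print(r); 
  if r:print(strip(im,I,r[0][0],r[0][1],z))
im,I=snap('scene','pics/sc2.png')
for c,y in (('green',217),('green',165),('blue',112),('red',14),('red',-36),('yellow',-84),('yellow',-136)):
  g=(629-.06*y,y); r=lid(im,I,c,g,82);print(c,r,r and strip(im,I,r[0][0],r[0][1],82))
cv2.imwrite('pics/c3.png',cv2.resize(im[180:290,130:370],(800,367),interpolation=cv2.INTER_CUBIC))
E
```

```text
t 67.88 tcp [ 638.9 -167.6   98.4] rot [179.9   0.3   3.3] w 28.9 F [ 0.2 -8.2  3.9] q7 0.30
(array([ 638.8, -138.7,  581. ]), np.float64(-5.5), np.float64(0.841))
(np.float32(8.1), 'size', 25.6, 10.4, 'inner end', array([ 637.5, -141.4]))
(array([634.9, -93.1,   9.6]), np.float64(15.5), np.float64(0.817))
(np.float32(4.0), 'size', 25.6, 10.1, 'inner end', array([633.1, -91.2]))
green (array([620.5, 215.4,   5.8]), np.float64(7.2), np.float64(0.923)) (np.float32(0.9), 'size', 31.7, 11.8, 'inner end', array([612.8, 216.1]))
green (array([626.4, 160.4,   3.6]), np.float64(4.2), np.float64(0.93)) (np.float32(1.8), 'size', 33.0, 11.5, 'inner end', array([617.3, 160.4]))
blue (array([629. , 110.7,   6.7]), np.float64(7.1), np.float64(0.927)) (np.float32(5.3), 'size', 30.8, 10.9, 'inner end', array([622.2, 110.3]))
red (array([626.5,   8.8,  29.2]), np.float64(17.6), np.float64(0.768)) (np.float32(5.3), 'size', 27.6, 10.0, 'inner end', array([622.6,  10.4]))
red (array([630.3, -33. ,  27.1]), np.float64(-29.8), np.float64(0.787)) (np.float32(1.0), 'size', 26.7, 10.3, 'inner end', array([627.6, -38.6]))
yellow (array([635.4, -90.1,  12. ]), np.float64(12.1), np.float64(0.847)) (np.float32(3.6), 'size', 28.1, 10.2, 'inner end', array([631.2, -89. ]))
yellow (array([ 639.7, -133.7,   12.1]), np.float64(-17.3), np.float64(0.723)) (np.float32(7.7), 'size', 28.8, 10.1, 'inner end', array([ 635.4, -139.1]))
```

View pics/c3.png

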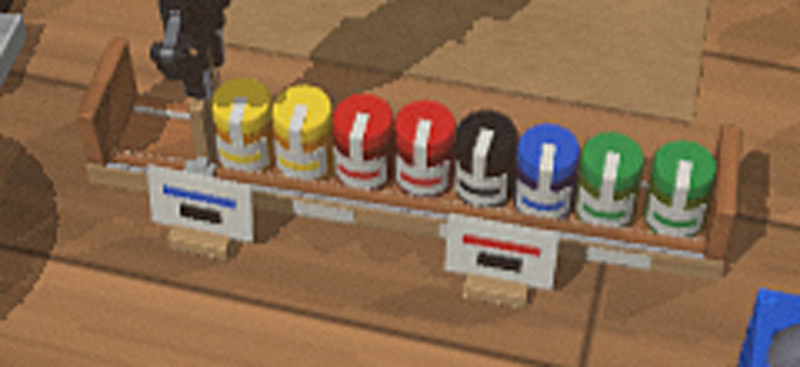

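>>> apply_moves(
  series=[
    [[0,-0.04,0,0,0,0],[0,-0.04,0,0,0,0],[0,0,0,0,0,0],[0,0,0,0,0,0],[0,0,0,0,0,0]],
  ],
)

```text
clock: 68.6
eef_pos: [638.7, -164.3, 98.4]
tool_rot: [3.139, 0.004, 0.057]
force: [0.8, -9.3, 3.2]
width: 28.7
```

>>> apply_moves(
  series=[
    [[0,-0.03,0,0,0,0],[0,0,0,0,0,0],[0,0,0,0,0,0],[0,0,0,0,0,0],[0,0,0,0,0,0]],
  ],
)

```text
clock: 69.22
eef_pos: [638.6, -163.0, 98.4]
tool_rot: [3.138, 0.004, 0.057]
force: [-0.0, -10.2, 3.1]
width: 28.9
```

>>> apply_moves(
  series=[
    [[0,-0.03,0,0,0,0],[0,0,0,0,0,0],[0,0,0,0,0,0],[0,0,0,0,0,0],[0,0,0,0,0,0]],
  ],
)

```text
clock: 69.85
eef_pos: [638.6, -161.6, 98.4]
tool_rot: [3.138, 0.004, 0.057]
force: [0.0, -10.6, 2.8]
width: 28.8
```

```bash
python3 - <<'E'
from h import *
s=st()
im,I=snap('scene','pics/sc3.png')
for c,y in (('green',217),('green',165),('blue',115),('red',14),('red',-36),('yellow',-84),('yellow',-136)):
  g=(629-.06*y,y); r=lid(im,I,c,g,82);print(c,r and strip(im,I,r[0][0],r[0][1],82))
E
```

```text
t 69.85 tcp [ 638.6 -161.6   98.4] rot [179.8   0.2   3.3] w 28.8 F [  0.  -10.6   2.8] q7 0.29
green (np.float32(0.9), 'size', 31.0, 11.9, 'inner end', array([612.9, 216.1]))
green (np.float32(1.8), 'size', 31.9, 12.0, 'inner end', array([617.8, 166.5]))
blue (np.float32(4.2), 'size', 30.6, 10.9, 'inner end', array([621.7, 116.2]))
red (np.float32(5.2), 'size', 25.7, 9.9, 'inner end', array([621.7,  16.5]))
red (np.float32(1.8), 'size', 27.3, 10.0, 'inner end', array([627.3, -33. ]))
yellow (np.float32(4.2), 'size', 28.0, 10.1, 'inner end', array([630.6, -83.1]))
yellow (np.float32(8.0), 'size', 29.3, 10.2, 'inner end', array([ 635.2, -133.2]))
```

>>> apply_moves(
  series=[
    [[0,0,0,0,0,0],[0,0,0,0,0,0],[0,0,0,0,0,0],[0,0,0,0,0,0],[0,0,0,0,0,0]],
  ],
  claw=0.46,
)

```text
clock: 70.53
eef_pos: [637.9, -155.3, 97.4]
tool_rot: [-3.137, 0.007, 0.06]
force: [-0.1, -1.5, -0.3]
width: 62.0
```

>>> apply_moves(
  series=[
    [[0,0,-0.3,0,0,0],[0,0,-0.7,0,0,0],[0,0,-0.9,0,0,0],[0,0,-0.7,0,0,0],[0,0,-0.2,0,0,0]],
  ],
)

```text
clock: 71.15
eef_pos: [640.4, -156.5, 241.3]
tool_rot: [-3.139, 0.001, 0.06]
force: [0.1, -0.4, -0.6]
width: 62.1
```

>>> apply_moves(
  series=[
    [[-0.4,0.2,0,0,0,0],[-0.8,0.5,0,0,0,0],[-0.8,0.5,0,0,0,0],[-0.4,0.2,0,0,0,0],[0,0,0,0,0,0]],
  ],
)

```text
clock: 71.78
eef_pos: [522.3, -233.8, 238.0]
tool_rot: [-3.137, 0.007, 0.057]
force: [0.2, 0.7, 0.3]
width: 62.2
```

```bash
python3 - <<'E'
from h import *
s=st()
im,I=snap('scene','pics/sc4.png')
for c,y in (('green',217),('green',165),('blue',115),('red',14),('red',-36),('yellow',-84),('yellow',-136)):
  g=(629-.06*y,y); r=lid(im,I,c,g,82);print(c,r and strip(im,I,r[0][0],r[0][1],82))
t,J=snap('top','pics/t5.png')
cv2.imwrite('pics/c4.png',np.vstack([cv2.resize(im[170:290,120:380],(800,369),interpolation=cv2.INTER_CUBIC),cv2.resize(t[130:190,140:360],(800,218),interpolation=cv2.INTER_CUBIC)]))
E
```

```text
t 71.78 tcp [ 522.3 -233.8  238. ] rot [-179.7    0.4    3.3] w 62.2 F [0.2 0.7 0.3] q7 0.46
green (np.float32(0.9), 'size', 31.0, 12.1, 'inner end', array([612.9, 216.1]))
green (np.float32(2.4), 'size', 32.5, 11.9, 'inner end', array([617.6, 166.3]))
blue (np.float32(4.5), 'size', 31.6, 11.0, 'inner end', array([621.8, 116.1]))
red (np.float32(5.1), 'size', 25.7, 9.9, 'inner end', array([621.7,  16.5]))
red (np.float32(1.8), 'size', 27.3, 10.3, 'inner end', array([627.4, -33. ]))
yellow (np.float32(4.1), 'size', 28.0, 10.2, 'inner end', array([630.7, -83.2]))
yellow (np.float32(7.5), 'size', 29.2, 10.1, 'inner end', array([ 635. , -133.1]))
```

```bash
python3 -c "
from h import *
print(ctrl.finish_job())"
```

```text
the job is handed in; nothing more can be done
None
```

The job is handed in at about 72 s on the robot's clock. The three new jars on the sheet (green, red, yellow) are in the row; there was no new blue jar in this start.

**What I did:**
- I moved the divider back by its tab.
- I slid blue, black, red and yellow along the channel, then yellow again, to open the two gaps.
- I placed green beside green, red beside red and yellow beside yellow.
- I pushed the divider up until the row was closed.
- The new yellow jar got knocked aside during the run, so I located it again before picking it up.

**Last checks (scene camera):**
- **Order:** From the fixed end: green, green, blue, black, red, red, yellow, yellow.
- **Spacing:** Neighbouring centres are about 50 mm apart. The whole row spans 349 mm where eight touching jars should span 350, so no visible gaps remain. I did not measure the black jar by itself. It fits between blue and red, which are 99.6 mm apart.
- **Labels:** All lid strips point between 1 and 8 degrees, against a row direction of about 3.4 degrees, so every label faces the customers.
- **Gripper:** It is open, has lifted clear and touches nothing.

**Not confirmed:**
- After backing away I could not view the last picture because I had reached the 16-picture limit, so the final state rests on the measured strip positions above.
- I did not measure the bystanders again at the end, but the arm's path stayed clear of them.
- The divider's final contact with the last jar is judged from the push force of about 10 N and the tab position.
- An early wrist measurement was off by about 8 mm because the arm had not settled. Later wrist, top and scene readings agreed within 2 to 4 mm.

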